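# Weigh the tin from behind the topping jars

## Robot

A 6-joint arm with a two-finger parallel gripper is mounted at the origin on the work surface. World frame = base frame: x ahead of the robot, y to its left, z up, the work surface at z = 0. Lengths are in m, angles in rad, forces in N, time in s.
With the tool pointing down it reaches from about 0.35 to 0.775 m from the base axis. Payload 7.3 kg.
Tool frame: the origin (TCP) lies at the very end of the fingers, on their centre line; the grasp point (between the pads) lies 19 mm behind it; x points along the fingers, y is the direction in which the jaws open and shut, and the axes are right-handed (so a half turn about x gives the same grasp; the last joint's range is limited). The gripper opens to 92 mm and grips with 3 to 60 N. Pads are 19 mm wide; open, the fingers measure 130 mm over their backs; the gripper's body (75 mm by 190 mm) begins 47 mm behind the grasp point.
Start: joints at [-1.268, 0.342, 1.524, -0, 1.275, -0.146], TCP at [0.228, -0.473, 0.227] pointing down, gripper open.
Joint ranges: [-2.53, 2.53], [-0.77, 2.02], [0.04, 2.7], [-1, 4.14], [0.28, 2.66], [-3.11, 3.11]. Speed limits (rad/s): [2.57, 2.57, 3.14, 3.14, 3.14, 3.14].

## Interface

Orientations are given as [roll, pitch, yaw] about the fixed x, y, z axes, in that order (R = Rz(yaw) Ry(pitch) Rx(roll)).
In Python, from cell import robot gives the robot as it stands.
- The arm moves only by the tool play_rows, never from a script. Its argument "moves" is a list that holds one entry, the list of rows, each a list of 5 numbers: the shift along the tool's x, y, z in m, then the turn about the tool's x in degrees, then the opening, from -1 (shut) to 1 (fully open), so that 0 is half open. A call has exactly 10 rows; each row shifts and turns the pose as measured when the row begins, along the tool's axes as they then stand; what a row does not reach is not made up. A row lasts 1/10 s, in which the tool goes at most 50 mm and 8.59 degrees, less where a joint would pass 70% of its speed; a pose out of reach is approached as far as the arm can. A call with a gripper value outside its range is refused whole. The fingers move at their own pace and stop on an object; "grip_force" is the grip in N (left out, the last holds). Time passes only in rows, so rows that do not move let the fingers close, or fill a call up. It gives the time, the measured TCP pose, the force and the opening at its end, in the units of the state.
- robot.observe(): the state, without advancing time (a new reading comes with each control period).
- robot.read_camera(name): name is "scene" or "side" or "wrist"; returns the picture (420x560x3 uint8, red, green, blue); there is no depth.
- robot.get_calibration(name): a dict with "mtx" (3x3 intrinsics, pixels), "k1" (the pictures are not rectified: a ray, as slopes to the right and down, at radius r is drawn at 1 + k1 r^2 times it, then the intrinsics apply), "view" (4x4, takes a point from world to camera coordinates). Camera axes: x right, y up, looking along -z (the intrinsics and any distortion apply to the point x, -y, -z); pixel columns grow to the right and rows downward; lengths in m; the calibration is good to about 2 mm. A picture is of the moment at which its call begins: read the wrist's pose just before it. get_calibration takes no time and is no camera call; for the wrist camera it gives the pose at the moment of the call.
- robot.hand_in(): hands the job in, once; it reports no verdict.
Trained networks look in the newest picture that a camera, given by its name, has taken for a name from the list of things; names that differ only in an ending like _2 or _b are one class to them, and where a whole thing is asked for, a point or a joint stands for the part that bears it (a point fixed in the world has none). Each returns a list of dicts, best first, with "score" (0 to 1); they miss things now and then, are a little off and sometimes report something else, mostly with a low value. They report only what shows in the picture. A call takes as long as a camera call. They do not tell look-alikes from the thing itself.
- robot.spot_in(camera, label): "point" ([column, row] in pixels, amid what is visible of it).
The state is a dict: "time": time; "qpos": joint angles; "qvel": joint speeds; "joint_efforts": joint torques, N m; "tool_pos": TCP position; "tool_rot": TCP orientation; "contact_force": force on the tool from outside, world axes, zero at the start; "torque": the same for the moment, N m; "opening": finger opening in m.
Only numpy, scipy, OpenCV 4.12 (cv2) and the standard library are available. Lean on these libraries where they do the work, as an engineer would, in place of code of your own. Each camera call takes 0.05 s, during which the arm holds its last target.

## Task

Move the three tall jars from the white board onto the empty black baking tray, and once all three are standing there, take the low copper tin that stood behind them and set it in the middle of the scale's plate. Then put the jars back on the board, each standing wholly on the mat of its own lid's colour, in the middle. Keep the jars and the tin upright, and leave the small brown bottle standing where it is.

Things in the scene. Friction and masses are not known exactly. Their poses are not given: they have to be found in the camera images.
- jar_red: Upright storage jar, plain cylinder 56 mm in diameter and 120 mm tall, white with a red lid (top 26 mm, same diameter, fixed on) and a narrow red band; about 0.3 kg. Loose. Origin: centre of its underside, z up its axis. At the start it stands in a row of three on the white plastic board, on a mat of any colour, about 100 mm from the next jar.
- jar_blue: Upright storage jar, plain cylinder 56 mm in diameter and 120 mm tall, white with a blue lid (top 26 mm, same diameter, fixed on) and a narrow blue band; about 0.3 kg. Loose. Origin: centre of its underside, z up its axis. At the start it stands in a row of three on the white plastic board, on a mat of any colour, about 100 mm from the next jar.
- jar_yellow: Upright storage jar, plain cylinder 56 mm in diameter and 120 mm tall, white with a yellow lid (top 26 mm, same diameter, fixed on) and a narrow yellow band; about 0.3 kg. Loose. Origin: centre of its underside, z up its axis. At the start it stands in a row of three on the white plastic board, on a mat of any colour, about 100 mm from the next jar.
- mat_red: Flat square red mat, 84 x 84 mm, 3 mm thick, fixed on the white plastic board (320 x 230 mm, 12 mm thick); home of the jar with the red lid. The three mats lie in a row, centres about 100 mm apart. Origin: centre of its underside (12 mm above the table; its top is 15 mm above the table). Its y axis runs roughly along the row of mats, its x axis away from the robot across the row.
- mat_blue: Flat square blue mat, 84 x 84 mm, 3 mm thick, fixed on the white plastic board (320 x 230 mm, 12 mm thick); home of the jar with the blue lid. The three mats lie in a row, centres about 100 mm apart. Origin: centre of its underside (12 mm above the table; its top is 15 mm above the table). Its y axis runs roughly along the row of mats, its x axis away from the robot across the row.
- mat_yellow: Flat square yellow mat, 84 x 84 mm, 3 mm thick, fixed on the white plastic board (320 x 230 mm, 12 mm thick); home of the jar with the yellow lid. The three mats lie in a row, centres about 100 mm apart. Origin: centre of its underside (12 mm above the table; its top is 15 mm above the table). Its y axis runs roughly along the row of mats, its x axis away from the robot across the row.
- tin: Low round copper-coloured tin, closed, 54 mm in diameter and 50 mm tall, about 0.2 kg. Loose. Stands on the white plastic board (12 mm above the table) close behind the row of jars, seen from the robot. Origin: centre of its underside, z up its axis.
- tray: Black steel baking tray, fixed to the table, at one side of the board (either side): 320 mm along its x axis, 200 mm along its y axis, floor 4 mm thick, rim 16 mm high and 3 mm thick. Empty at the start. Origin: centre of its underside, on the table.
- scale_plate (a point): Middle of the top face of the square steel weighing plate (150 x 150 mm, rigid) of the grey bench scale, 52 mm above the table; the scale is fixed to the table, at the other side of the board from the tray. Its grey body is 220 mm along x and reaches 140 mm from this point towards the robot and 80 mm away from it.
- bottle: Small dark brown syrup bottle with a black cap, 34 mm in diameter and 94 mm tall, loose, standing on the back left corner of the white board behind the jars (far from the robot, on its left). Not to be moved. Origin: centre of its underside.
Things that resemble listed ones, but are neither listed nor needed, are in the scene too. What is shaped like the jar_red but green or turquoise is not meant.

How it is judged:
By the outcome, as a careful person would: the job done as asked, in the order asked, and still so for the second after the job is handed in, with the robot touching nothing.
It also fails if it takes over 144 s, if anything falls off the work surface, if the arm or the gripper's body presses on something with over 40 N, if the wrist force passes 120 N, or if a joint passes its speed limit or range.

## Working session

There is one attempt and no reset: what is moved stays moved. The work goes in short steps, Python scripts to look and compute and a tool call to move; the robot and the scene stay as the last step left them, time stands still between calls to the robot, and variables do not carry over. Pictures are saved under pics/ and viewed, and the job is handed in when it is done.

Besides the shell and the picture viewer there is one more tool, called after ">>>" in YAML: its name, and indented under it one key for each argument. play_rows: Moves the arm, as the interface text tells. Its arguments: {"type":"object","properties":{"moves":{"type":"array"},"grip_force":{"type":"number"}},"required":["moves"]}

```bash
ls; mkdir -p pics; cat > h.py <<'E'
import numpy as np, cv2
from cell import robot
def snap(cam,fn=None):
    im=np.array(robot.read_camera(cam))
    if fn: cv2.imwrite('pics/'+fn,im[:,:,::-1])
    return im
def ray(cal,px):
    K=np.array(cal['mtx']);k=cal['k1'];V=np.array(cal['view'])
    d=np.array([(px[0]-K[0,2])/K[0,0],(px[1]-K[1,2])/K[1,1]])
    u=d.copy()
    for _ in range(50): u=d/(1+k*(u@u))
    R=V[:3,:3];t=V[:3,3]
    return -R.T@t, R.T@np.array([u[0],-u[1],-1.])
def atz(cal,px,z):
    o,d=ray(cal,px); return o+d*(z-o[2])/d[2]
def proj(cal,P):
    K=np.array(cal['mtx']);k=cal['k1'];V=np.array(cal['view'])
    p=V[:3,:3]@np.array(P)+V[:3,3]; u=np.array([p[0],-p[1]])/(-p[2]); u=u*(1+k*(u@u))
    return np.array([K[0,0]*u[0]+K[0,2],K[1,1]*u[1]+K[1,2]])
E
python3 - <<'E'
from h import *
for c in ['scene','side','wrist']: snap(c,c+'0.png'); cal=robot.get_calibration(c); print(c,np.round(cal['mtx'],1).tolist(),cal['k1'],np.round(np.linalg.inv(cal['view']),3).tolist())
for c in ['scene','side']:
  for l in ['jar_red','jar_blue','jar_yellow','tin','tray','scale_plate','bottle','mat_red','mat_blue','mat_yellow']:
    print(c,l,[(np.round(d['point']).tolist(),round(d['score'],2)) for d in robot.spot_in(c,l)])
print(robot.observe())
E
```

```text
pics
scene [[505.8, 0.0, 281.4], [0.0, 505.8, 215.0], [0.0, 0.0, 1.0]] -0.07341312516959576 [[0.801, -0.401, 0.445, 1.053], [0.598, 0.534, -0.597, -0.639], [0.002, 0.744, 0.668, 0.771], [0.0, 0.0, 0.0, 1.0]]
side [[408.2, 0.0, 280.9], [0.0, 408.2, 211.3], [0.0, 0.0, 1.0]] -0.013655699901063668 [[-0.982, 0.138, -0.128, 0.467], [-0.188, -0.763, 0.618, 0.615], [-0.013, 0.631, 0.776, 0.834], [0.0, 0.0, 0.0, 1.0]]
wrist [[361.0, 0.0, 278.9], [0.0, 361.0, 208.4], [0.0, 0.0, 1.0]] 0.03242483436437492 [[0.433, 0.869, 0.238, 0.291], [-0.901, 0.418, 0.114, -0.443], [-0.0, -0.264, 0.965, 0.384], [0.0, 0.0, 0.0, 1.0]]
scene jar_red [([378.0, 166.0], 0.89), ([420.0, 166.0], 0.89), ([316.0, 174.0], 0.8), ([277.0, 142.0], 0.78)]
scene jar_blue [([256.0, 226.0], 0.65)]
scene jar_yellow [([287.0, 198.0], 0.79)]
scene tin [([314.0, 230.0], 0.73), ([275.0, 228.0], 0.55)]
scene tray [([137.0, 335.0], 0.61)]
scene scale_plate [([332.0, 134.0], 0.7)]
scene bottle [([371.0, 201.0], 0.96), ([245.0, 245.0], 0.66)]
scene mat_red [([274.0, 228.0], 0.77), ([244.0, 245.0], 0.64)]
scene mat_blue []
scene mat_yell
[... 577 characters left out ...]
([294.0, 276.0], 0.67), ([330.0, 133.0], 0.38)]
{'time': 1.15, 'qpos': array([-1.26800862e+00,  3.41988661e-01,  1.52415504e+00,  1.26872137e-05,
        1.27541278e+00, -1.46014930e-01]), 'qvel': array([-0.00025943,  0.00027465,  0.00021958,  0.00013661,  0.00035483,
        0.00117508]), 'joint_efforts': array([-2.88380634e-04, -4.31140888e+01, -2.44478720e+01,  7.17456685e-02,
        4.86025319e-02, -2.81642895e-05]), 'tool_pos': array([ 0.22780411, -0.47298991,  0.22672715]), 'tool_rot': array([ 1.74853718,  1.57075817, -0.94425653]), 'contact_force': array([ 0.93933018, -0.09251621, -0.22496815]), 'torque': array([-0.07446262, -0.06792422, -0.03563594]), 'opening': 0.09205564601779774}
```

View pics/scene0.png

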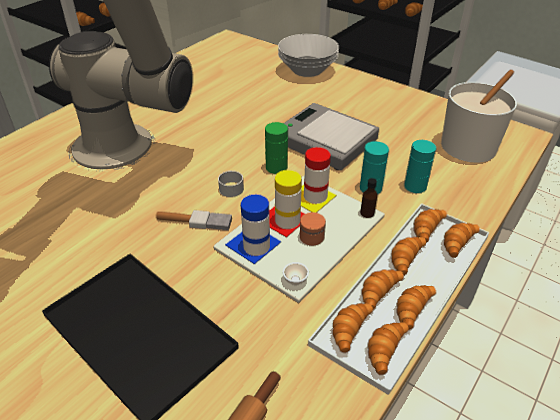

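View pics/side0.png

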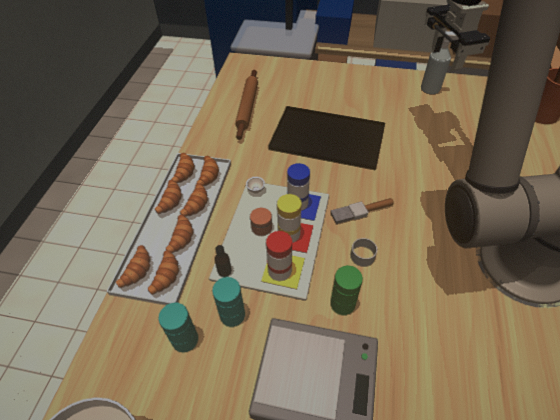

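View pics/wrist0.png

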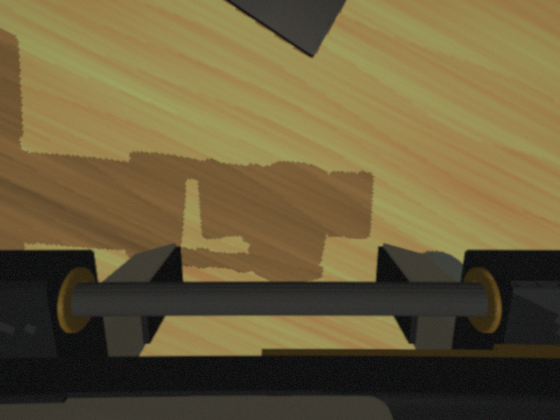

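The pictures show a row on the board: blue jar (scene 256,226) on the blue mat, yellow jar (287,200) on the red mat, and red jar (316,175) on the yellow mat. The copper tin is at (313,229). The tray is at the robot's right and the scale at its left.

Look-alikes:
- **Jars:** green jar (277,148) and turquoise jars (375,167) and (420,166), none of them wanted.
- **Tin:** grey ring (231,183) and small white bowl (294,275), neither of them copper.

Next I'll do a close crop and fit the positions.

```bash
python3 - <<'E'
import cv2,numpy as np
a=cv2.imread('pics/scene0.png')[120:310,205:395]; b=cv2.imread('pics/side0.png')[150:310,205:395]
a=cv2.resize(a,None,fx=2.1,fy=2.1,interpolation=3)[:,:399]; b=cv2.resize(b,None,fx=2.1,fy=2.1,interpolation=3)
b=cv2.copyMakeBorder(b,0,399-b.shape[0],0,0,0)
cv2.imwrite('pics/crop0.png',np.hstack([a,b]))
E
```

```text
(no output)
```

View pics/crop0.png

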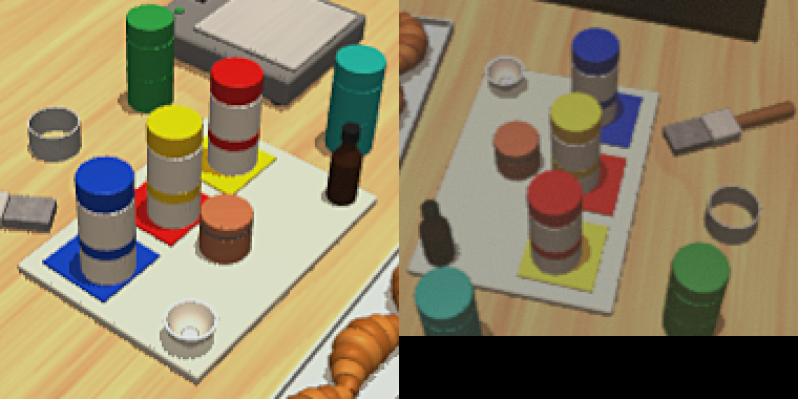

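```bash
cat > fit.py <<'E'
from h import *
from scipy.optimize import minimize
S=8
def hsv(im): return cv2.cvtColor(im,cv2.COLOR_RGB2HSV)
def cmask(im,col,smin=110,vmin=50):
    H=hsv(im); h=H[...,0].astype(int)
    m={'red':(h<5)|(h>172),'yellow':(abs(h-29)<5),'blue':abs(h-114)<12,'copper':(h>=5)&(h<12)}[col]
    if col=='copper': smin=90
    return (m&(H[...,1]>smin)&(H[...,2]>vmin)).astype(np.uint8)
def comp(m,seed):
    n,l,st,c=cv2.connectedComponentsWithStats(m)
    ys,xs=np.nonzero(m); i=np.argmin((xs-seed[0])**2+(ys-seed[1])**2)
    return (l==l[ys[i],xs[i]]).astype(np.uint8)
def fillpoly(pts,shape=(420,560)):
    big=np.zeros(shape,np.uint8); cv2.fillPoly(big,[np.round(pts*256).astype(np.int32)],255,cv2.LINE_AA,shift=8)
    return big/255.
def cyl(cal,x,y,z0,z1,r):
    a=np.linspace(0,2*np.pi,48,endpoint=False)
    P=np.array([proj(cal,[x+r*np.cos(t),y+r*np.sin(t),z]) for z in(z0,z1) for t in a])
    return cv2.convexHull(P.astype(np.float32))[:,0].astype(float)
def fitcyl(views,x0,z0,z1,r):
    # views: list of (cal,mask)
    def cost(p):
        return sum(np.abs(fillpoly(cyl(c,p[0],p[1],z0,z1,r))-m).sum()/m.sum() for c,m in views)
    r_=minimize(cost,x0,method='Nelder-Mead',options=dict(initial_simplex=np.array([x0,[x0[0]+.015,x0[1]],[x0[0],x0[1]+.015]]),xatol=1e-4,fatol=1e-4))
    return r_.x,r_.fun
E
python3 - <<'E'
from fit import *
ims={c:cv2.imread(f'pics/{c}0.png')[:,:,::-1].copy() for c in('scene','side')}
cal={c:robot.get_calibration(c) for c in ims}
J={}
for col,s in dict(blue=dict(scene=(256,208),side=(298,178)),yellow=dict(scene=(287,183),side=(290,205)),red=dict(scene=(317,160),side=(280,243))).items():
    vs=[(cal[c],comp(cmask(ims[c],col),s[c])) for c in s]
    x0=atz(cal['scene'],s['scene'],.125)[:2]
    for v in (vs,vs[:1],vs[1:]):
        x,f=fitcyl(v,x0,.015+.094,.135,.028); print(col,[int(m.sum()) for _,m in v],x.round(4),round(f,3))
        if v is vs: J[col]=x
s=dict(scene=(313,228),side=(262,220))
vs=[(cal[c],comp(cmask(ims[c],'copper'),s[c])) for c in s]
x0=atz(cal['scene'],s['scene'],.04)[:2]
for v in (vs,vs[:1],vs[1:]):
    x,f=fitcyl(v,x0,.012,.062,.027); print('tin',[int(m.sum()) for _,m in v],x.round(4),round(f,3))
    if v is vs: tin=x
np.savez('est.npz',tin=tin,**J)
# mats: mask & fit, jars occlude
seeds=dict(blue=dict(scene=(245,247),side=(312,207)),red=dict(scene=(270,222),side=(304,237)),yellow=dict(scene=(325,198),side=(295,276)))
occ={c:np.zeros((420,560),bool) for c in cal}
for c in cal:
    for j in J.values(): occ[c]|=cv2.dilate((fillpoly(cyl(cal[c],*j,.014,.136,.028))>0).astype(np.uint8),np.ones((3,3)))>0
    occ[c]|=cv2.dilate((fillpoly(cyl(cal[c],*tin,.012,.062,.027))>0).astype(np.uint8),np.ones((3,3)))>0
M={}
for col,s in seeds.items():
    for c in s: 
        m=cmask(ims[c],col,90)*(~occ[c]); M[c,col]=comp(m.astype(np.uint8),s[c])
        # neighbouring bits
        n=cv2.dilate(M[c,col],np.ones((25,25)));M[c,col]=(m*n).astype(np.uint8)
    j0=np.array([J[dict(blue='blue',red='yellow',yellow='red')[col]][0],J[dict(blue='blue',red='yellow',yellow='red')[col]][1],0.])
    def cost(p,cs=('scene','side')):
        t=0
        ca,sa=np.cos(p[2]),np.sin(p[2])
        for c in cs:
            P=np.array([proj(cal[c],[p[0]+ca*a-sa*b,p[1]+sa*a+ca*b,.015]) for a,b in((-.042,-.042),(.042,-.042),(.042,.042),(-.042,.042))])
            t+=np.abs(fillpoly(P)*(~occ[c])-M[c,col]).sum()/M[c,col].sum()
        return t
    for cs in (('scene','side'),('scene',),('side',)):
        best=min((minimize(cost,j0+[0,0,a],args=(cs,),method='Nelder-Mead',options=dict(initial_simplex=j0+[0,0,a]+np.array([[0,0,0],[.02,0,0],[0,.02,0],[0,0,.2]]),xatol=1e-4,fatol=1e-4)) for a in(-.3,0,.3)),key=lambda r:r.fun)
        print('mat',col,best.x.round(4),round(best.fun,3))
E
```

```text
blue [618, 283] [ 0.5648 -0.0733] 1.096
blue [618] [ 0.5644 -0.0709] 0.239
blue [283] [ 0.5673 -0.0932] 0.787
yellow [359, 354] [0.5684 0.0305] 1.577
yellow [359] [0.5543 0.0513] 0.793
yellow [354] [0.5719 0.0132] 0.641
red [504, 826] [0.5703 0.1372] 0.864
red [504] [0.5712 0.14  ] 0.172
red [826] [0.5699 0.133 ] 0.656
tin [685, 319] [0.6426 0.0184] 1.205
tin [685] [0.6407 0.0234] 0.25
tin [319] [ 0.6488 -0.0053] 0.897
mat blue [ 0.5547 -0.0691 -0.0879] 0.585
mat blue [ 0.5538 -0.0685 -0.0795] 0.487
mat blue [ 0.5555 -0.067  -0.0527] 0.097
mat red [ 0.5597  0.0321 -0.0673] 0.268
mat red [ 0.5597  0.0323 -0.0805] 0.173
mat red [ 0.5605  0.0316 -0.0399] 0.081
mat yellow [ 0.5657  0.1298 -0.085 ] 0.772
mat yellow [ 0.5643  0.1301 -0.057 ] 0.347
mat yellow [ 0.5659  0.1314 -0.0608] 0.403
```

```bash
python3 - <<'E'
from fit import *
ims={c:cv2.imread(f'pics/{c}0.png')[:,:,::-1].copy() for c in('scene','side')}
for c,pts in dict(scene=dict(bl_top=(256,201),bl_side=(256,213),ye_top=(287,176),ye_side=(290,187),rd_top=(317,154),rd_side=(318,163),tin_top=(313,219),tin_side=(313,235),matb=(240,247),matr=(270,225),maty=(327,198)),side=dict(bl_top=(298,173),bl_side=(298,184),ye_top=(289,205),ye_side=(289,217),rd_top=(279,242),rd_side=(279,253),tin_top=(261,217),tin_side=(261,229),matb=(315,207),matr=(306,237),maty=(295,278))).items():
    H=hsv(ims[c])
    for n,p in pts.items(): print(c,n,ims[c][p[1],p[0]],H[p[1],p[0]], end=' | ')
    print()
E
```

```text
scene bl_top [ 25  68 188] [112 221 188] | scene bl_side [11 33 87] [111 223  87] | scene ye_top [217 217  14] [ 30 239 217] | scene ye_side [126  95  10] [ 22 235 126] | scene rd_top [218  27  22] [  1 229 218] | scene rd_side [107  15  14] [  0 222 107] | scene tin_top [210 120  75] [ 10 164 210] | scene tin_side [98 60 40] [ 10 151  98] | scene matb [ 18  46 118] [112 216 118] | scene matr [237  19  15] [  1 239 237] | scene maty [219 218  18] [ 30 234 219] | 
side bl_top [ 47  56 134] [117 166 134] | side bl_side [45 41 61] [126  84  61] | side ye_top [165 164  69] [ 30 148 165] | side ye_side [97 75 40] [ 18 150  97] | side rd_top [158  50  44] [  2 184 158] | side rd_side [84 44 36] [  5 146  84] | side tin_top [156  94  69] [  9 142 156] | side tin_side [80 55 43] [ 10 118  80] | side matb [ 51  59 136] [117 159 136] | side matr [159  51  45] [  2 183 159] | side maty [168 168  71] [ 30 147 168] |
```

```bash
cat >> fit.py <<'E'
def topmask(im,seed,win=22):
    s=im[seed[1]-1:seed[1]+2,seed[0]-1:seed[0]+2].reshape(-1,3).mean(0)
    d=np.linalg.norm(im.astype(float)-s,axis=2)
    m=(d<45).astype(np.uint8)
    w=np.zeros_like(m); w[seed[1]-win:seed[1]+win,seed[0]-win:seed[0]+win]=1
    return comp(m*w,seed)
def disc(cal,x,y,z,r):
    return np.array([proj(cal,[x+r*np.cos(t),y+r*np.sin(t),z]) for t in np.linspace(0,2*np.pi,48,endpoint=False)])
def fitdisc(views,z,r):
    c,m=views[0]; ys,xs=np.nonzero(m); x0=atz(c,(xs.mean(),ys.mean()),z)[:2]
    def cost(p): return sum(np.abs(fillpoly(disc(c,p[0],p[1],z,r))-m).sum()/m.sum() for c,m in views)
    r_=minimize(cost,x0,method='Nelder-Mead',options=dict(initial_simplex=np.array([x0,[x0[0]+.01,x0[1]],[x0[0],x0[1]+.01]]),xatol=1e-4,fatol=1e-4))
    return r_.x,r_.fun
E
python3 - <<'E'
from fit import *
ims={c:cv2.imread(f'pics/{c}0.png')[:,:,::-1].copy() for c in('scene','side')}
cal={c:robot.get_calibration(c) for c in ims}
J={}
for col,s,z,r in (('blue',dict(scene=(256,201),side=(298,173)),.135,.028),('yellow',dict(scene=(287,176),side=(289,205)),.135,.028),('red',dict(scene=(317,154),side=(279,242)),.135,.028),('tin',dict(scene=(313,219),side=(261,217)),.062,.027)):
    vs=[(cal[c],topmask(ims[c],s[c])) for c in s]
    for v in (vs,vs[:1],vs[1:]):
        x,f=fitdisc(v,z,r); print(col,[int(m.sum()) for _,m in v],x.round(4),round(f,3))
        if v is vs: J[col]=x
np.savez('est.npz',**J)
occ={c:np.zeros((420,560),bool) for c in cal}
for c in cal:
    for k,j in J.items():
        occ[c]|=cv2.dilate((fillpoly(cyl(cal[c],*j,.012,.062 if k=='tin' else .135,.028))>0).astype(np.uint8),np.ones((3,3)))>0
cv=dict(scene={'blue':[(20,60,170)],'red':[],'yellow':[]})
def hm(im,col):
    H=hsv(im);h=H[...,0].astype(int)
    m={'red':(h<8)|(h>172),'yellow':(abs(h-28)<8),'blue':abs(h-118)<14}[col]
    return (m&(H[...,1]>100)).astype(np.uint8)
seeds=dict(blue=dict(scene=(240,247),side=(315,207)),red=dict(scene=(270,225),side=(306,237)),yellow=dict(scene=(327,198),side=(295,278)))
jj=dict(blue='blue',red='yellow',yellow='red')
M={}
for col,s in seeds.items():
    for c in s:
        m=hm(ims[c],col)*(~occ[c]); w=np.zeros_like(m); x,y=proj(cal[c],[*J[jj[col]],.015]).astype(int); w[y-38:y+38,x-45:x+45]=1; m=(m*w).astype(np.uint8)
        n,l,st,_=cv2.connectedComponentsWithStats(m); M[c,col]=sum((l==i) for i in range(1,n) if st[i,4]>12).astype(np.uint8)
    j0=np.array([*J[jj[col]],-.06])
    def cost(p,cs):
        t=0;ca,sa=np.cos(p[2]),np.sin(p[2])
        for c in cs:
            P=np.array([proj(cal[c],[p[0]+ca*a-sa*b,p[1]+sa*a+ca*b,.015]) for a,b in((-.042,-.042),(.042,-.042),(.042,.042),(-.042,.042))])
            t+=np.abs(fillpoly(P)*(~occ[c])-M[c,col]).sum()/M[c,col].sum()
        return t
    for cs in (('scene','side'),('scene',),('side',)):
        b=minimize(cost,j0,args=(cs,),method='Nelder-Mead',options=dict(initial_simplex=j0+np.array([[0,0,0],[.02,0,0],[0,.02,0],[0,0,.2]]),xatol=1e-4,fatol=1e-4))
        print('mat',col,b.x.round(4),round(b.fun,3))
for c in cal:
    v=(ims[c]*.4).astype(np.uint8)
    for col in seeds: v[M[c,col]>0]=255
    cv2.imwrite(f'pics/m_{c}.png',cv2.resize(v[150:300,200:390],None,fx=2,fy=2))
E
python3 -c "
import cv2,numpy as np;cv2.imwrite('pics/m.png',np.hstack([cv2.imread('pics/m_scene.png'),cv2.imread('pics/m_side.png')]))"
```

```text
blue [388, 281] [ 0.5659 -0.0728] 0.47
blue [388] [ 0.5656 -0.0742] 0.222
blue [281] [ 0.5653 -0.0683] 0.231
yellow [321, 347] [0.57   0.0317] 0.435
yellow [321] [0.5704 0.0276] 0.238
yellow [347] [0.5698 0.0317] 0.184
red [272, 526] [0.5717 0.1372] 0.561
red [272] [0.5733 0.136 ] 0.241
red [526] [0.569  0.1378] 0.279
tin [320, 285] [0.6425 0.0213] 0.471
tin [320] [0.6427 0.0208] 0.238
tin [285] [0.6417 0.0224] 0.197
mat blue [ 0.5549 -0.0696 -0.0309] 0.314
mat blue [ 0.5542 -0.0697 -0.0773] 0.15
mat blue [ 0.5558 -0.069  -0.0641] 0.11
mat red [ 0.5597  0.032  -0.0663] 0.18
mat red [ 0.56    0.0326 -0.0802] 0.091
mat red [ 0.5601  0.0317 -0.042 ] 0.076
mat yellow [ 0.5663  0.1296 -0.0485] 1.096
mat yellow [0.5696 0.0774 0.1229] 0.95
mat yellow [ 0.5665  0.1298 -0.0424] 0.204
```

View pics/m.png

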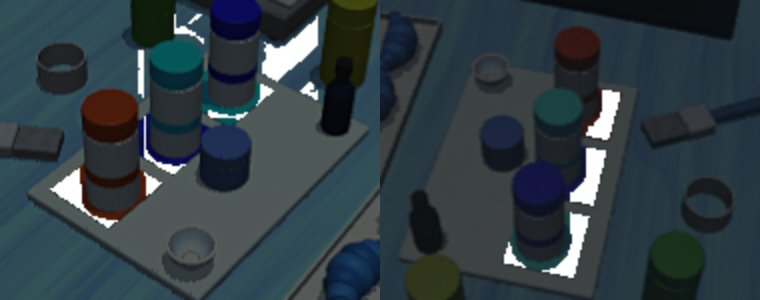

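```bash
python3 - <<'E'
import cv2,numpy as np
a=cv2.imread('pics/scene0.png');b=cv2.imread('pics/side0.png')
def g(im,x,y,w,h,f,fn):cv2.imwrite('pics/'+fn,cv2.resize(im[y:y+h,x:x+w],None,fx=f,fy=f,interpolation=cv2.INTER_NEAREST))
g(a,30,245,220,175,3,'ctray.png');g(a,270,90,190,140,4,'cscale.png');g(b,240,310,150,110,5,'sscale.png');g(b,255,95,150,90,5,'stray.png')
E
```

```text
(no output)
```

View pics/cscale.png

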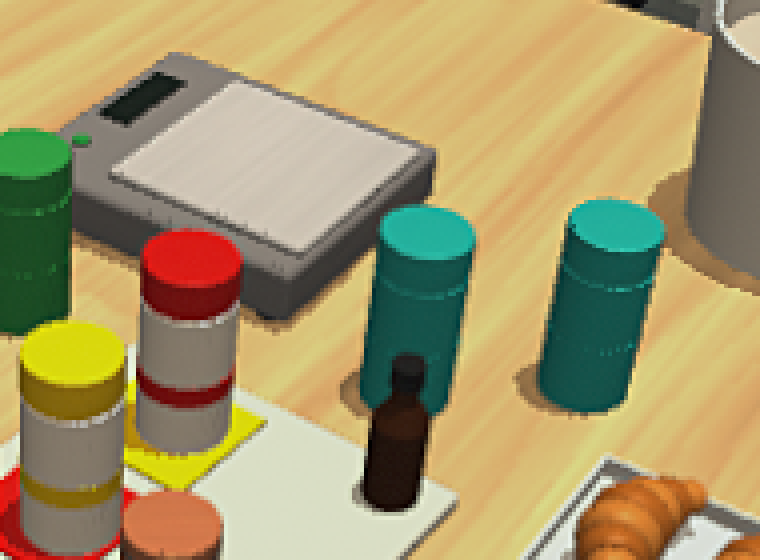

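View pics/sscale.png

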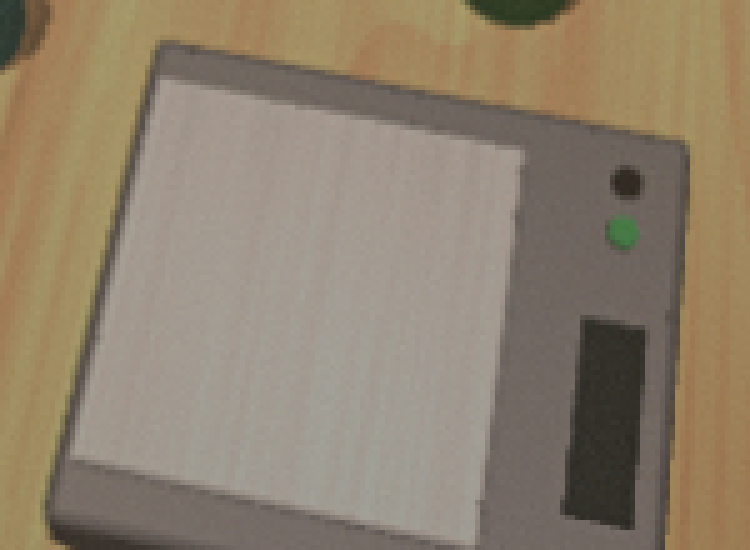

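View pics/stray.png

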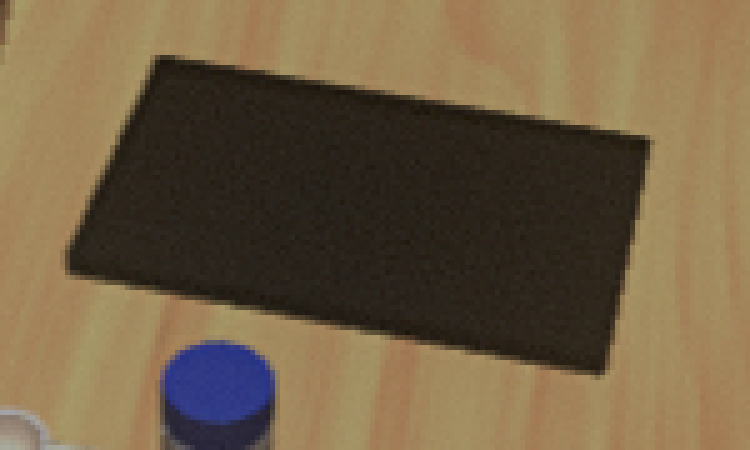

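View pics/ctray.png

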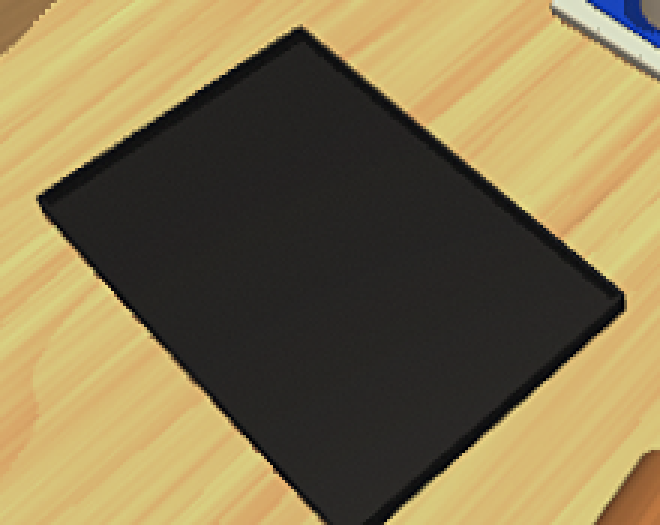

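```bash
python3 - <<'E'
from fit import *
cal={c:robot.get_calibration(c) for c in('scene','side')}
def C(c,pts,f,off,z):
    P=np.array([atz(cal[c],np.array(p)/f+off-.5,z)[:2] for p in pts]); print(P.round(4).tolist(),P.mean(0).round(4))
print('plate');C('scene',[(236,80),(420,152),(304,256),(112,174)],4,np.array([270,90]),.052)
C('side',[(160,80),(524,150),(476,545),(70,458)],5,np.array([240,310]),.052)
print('tray');C('side',[(157,58),(650,140),(604,374),(68,268)],5,np.array([255,95]),.016)
C('scene',[(302,28),(624,296),(40,198)],3,np.array([30,245]),.016)
print('bottle',atz(cal['scene'],(270+408/4,90+365/4),.104),'green',atz(cal['scene'],(277,128.5),.12),atz(cal['side'],(348,276),.12),'turq',atz(cal['scene'],(376.5,149),.12),atz(cal['side'],(228,288),.12))
ims={c:cv2.imread(f'pics/{c}0.png')[:,:,::-1] for c in cal}
o=robot.observe()
from scipy.spatial.transform import Rotation as R
print(R.from_euler('xyz',o['tool_rot']).as_matrix().round(3))
V=np.linalg.inv(robot.get_calibration('wrist')['view']); print('cam in tool',(R.from_euler('xyz',o['tool_rot']).as_matrix().T@(V[:3,3]-o['tool_pos'])).round(4))
E
```

```text
plate
[[0.416, 0.4351], [0.5641, 0.4303], [0.5651, 0.2806], [0.4167, 0.2848]] [0.4905 0.3577]
[[0.5588, 0.2871], [0.4122, 0.2893], [0.4154, 0.4347], [0.5616, 0.433]] [0.487 0.361]
tray
[[0.6692, -0.4744], [0.3504, -0.4454], [0.3695, -0.2327], [0.6845, -0.2659]] [ 0.5184 -0.3546]
[[0.3721, -0.2487], [0.6901, -0.2794], [0.3532, -0.4475]] [ 0.4718 -0.3252]
bottle [0.69954211 0.15994764 0.104     ] green [0.42640514 0.18406671 0.12      ] [0.42178887 0.18618938 0.12      ] turq [0.65818955 0.25141475 0.12      ] [0.65021976 0.25555087 0.12      ]
[[ 0.     0.434 -0.901]
 [-0.    -0.901 -0.434]
 [-1.     0.    -0.   ]]
cam in tool [-0.1579  0.001  -0.07  ]
```

Estimates from the pictures:

| Thing | x (m) | y (m) | Note |
|---|---|---|---|
| Plate middle | 0.489 | 0.359 | |
| Tray centre | 0.52 | -0.359 | yaw about -0.095 rad |
| Bottle | 0.70 | 0.16 | |

The jars and the tin are well found. I'll turn the jaws along the row, go above the board and take a look with the wrist camera.

>>> play_rows:
  moves:
    - [[-0.02,0,0,6.5,0.65],[-0.02,0,0,6.5,0.65],[-0.02,0,0,6.5,0.65],[-0.02,0,0,6.5,0.65],[0,-0.04,-0.02,0,0.65],[0,-0.04,-0.02,0,0.65],[0,-0.04,-0.02,0,0.65],[0,-0.04,-0.02,0,0.65],[0,-0.04,-0.02,0,0.65],[0,-0.04,-0.02,0,0.65]]
  grip_force: 25

```text
time: 2.15
tool_pos: [0.3553, -0.2327, 0.3091]
tool_rot: [2.86, 1.57, -0.316]
contact_force: [0.9, 0.8, -1.1]
opening: 0.0757
```

>>> play_rows:
  moves:
    - [[0,-0.04,-0.02,0,0.65],[0,-0.04,-0.02,0,0.65],[0,-0.04,-0.02,0,0.65],[0,-0.04,-0.02,0,0.65],[0,-0.04,-0.02,0,0.65],[0,-0.03,-0.02,0,0.65],[0,-0.02,-0.01,0,0.65],[0,-0.01,-0.005,0,0.65],[0,0,0,0,0.65],[0,0,0,0,0.65]]

```text
time: 3.15
tool_pos: [0.5042, 0.0385, 0.3101]
tool_rot: [2.787, 1.566, -0.382]
contact_force: [-0.1, 0.0, 0.1]
opening: 0.0755
```

```bash
cat >> h.py <<'E'
from scipy.spatial.transform import Rotation as Rn
def state():
    o=robot.observe(); R=Rn.from_euler('xyz',o['tool_rot']).as_matrix(); return o,R
def to(x,y,z=None):
    o,R=state(); t=np.array([x,y,o['tool_pos'][2] if z is None else z]); d=R.T@(t-o['tool_pos'])
    print('t',round(o['time'],2),'pos',o['tool_pos'].round(4),'toolshift(mm)',(d*1000).round(1),'jaw dir deg',round(np.degrees(np.arctan2(R[1,1],R[0,1])),1),'tilt',round(np.degrees(np.arccos(-R[2,0])),2),'F',o['contact_force'].round(1),'open',round(o['opening'],4))
E
python3 - <<'E'
from h import *
cal=robot.get_calibration('wrist')
im=snap('wrist','w1.png'); to(.5655,-.0715)
import pickle; pickle.dump(cal,open('w1.pkl','wb'))
for P in [(.5655,-.0715,.135),(.57,.031,.135),(.5715,.137,.135),(.6425,.0213,.062)]: print(proj(cal,P).round(1))
E
```

```text
t 3.2 pos [0.5041 0.0383 0.3102] toolshift(mm) [  0.4 108.  -64.5] jaw dir deg -91.6 tilt 0.27 F [0.4 0.3 0.1] open 0.0757
[398.4 117.2]
[283.3 115.7]
[164.2 117.2]
[289.9  41.5]
```

View pics/w1.png

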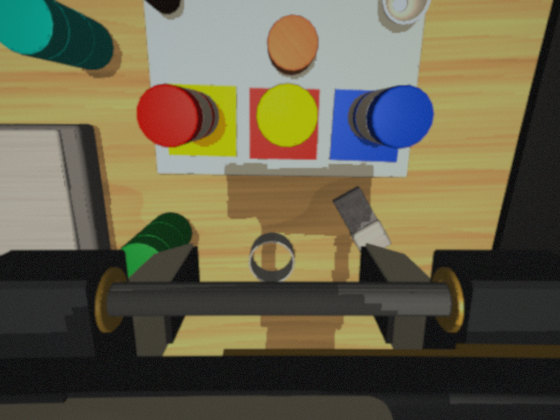

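The wrist view shows the red lid (170,116), yellow lid (288,116), blue lid (401,117), tin (293,43) and all three mats. I'll fit these.

```bash
python3 - <<'E'
from fit import *
import pickle; cal=pickle.load(open('w1.pkl','rb')); im=cv2.imread('pics/w1.png')[:,:,::-1].copy()
J={}
for n,s,z,r in (('red',(170,112),.135,.028),('yellow',(288,112),.135,.028),('blue',(401,112),.135,.028),('tin',(290,40),.062,.027)):
    m=topmask(im,s,40); x,f=fitdisc([(cal,m)],z,r); print(n,int(m.sum()),x.round(4),round(f,3)); J[n]=x
occ=np.zeros((420,560),bool)
for k,j in J.items(): occ|=cv2.dilate((fillpoly(cyl(cal,*j,.012,.062 if k=='tin' else .135,.028))>0).astype(np.uint8),np.ones((5,5)))>0
H=hsv(im);h=H[...,0].astype(int)
for col,g,s in(('blue',(.555,-.0695),110),('red',(.56,.032),110),('yellow',(.5655,.13),110)):
    hm={'red':(h<6)|(h>172),'yellow':(abs(h-29)<5),'blue':abs(h-114)<14}[col]&(H[...,1]>150)
    u,v=proj(cal,[*g,.015]).astype(int); w=np.zeros_like(occ); w[v-46:v+46,u-46:u+46]=1
    M=(hm&w&~occ).astype(np.uint8)
    def cost(p):
        ca,sa=np.cos(p[2]),np.sin(p[2])
        P=np.array([proj(cal,[p[0]+ca*a-sa*b,p[1]+sa*a+ca*b,.015]) for a,b in((-.042,-.042),(.042,-.042),(.042,.042),(-.042,.042))])
        return np.abs(fillpoly(P)*(~occ)-M).sum()/M.sum()
    j0=np.array([*g,-.05])
    b=minimize(cost,j0,method='Nelder-Mead',options=dict(initial_simplex=j0+np.array([[0,0,0],[.02,0,0],[0,.02,0],[0,0,.1]]),xatol=1e-4,fatol=1e-4))
    print('mat',col,b.x.round(4),round(b.fun,3))
E
```

```text
red 2960 [0.5711 0.1351] 0.135
yellow 2953 [0.5693 0.028 ] 0.124
blue 3117 [ 0.5637 -0.074 ] 0.181
tin 2176 [0.6406 0.019 ] 0.131
mat blue [ 0.5545 -0.0734 -0.0614] 0.089
mat red [ 0.5596  0.027  -0.0499] 0.269
mat yellow [ 0.5652  0.1306 -0.0597] 0.191
```

>>> play_rows:
  moves:
    - [[0.01,0.035,-0.02,0,0.65],[0.01,0.035,-0.02,0,0.65],[0.01,0.025,-0.015,0,0.65],[0.01,0.012,-0.008,0,0.65],[0.02,0,0,0,0.65],[0.02,0,0,0,0.65],[0.02,0,0,0,0.65],[0.01,0,0,0,0.65],[0,0,0,0,0.65],[0,0,0,0,0.65]]

```text
time: 4.2
tool_pos: [0.5624, -0.0829, 0.1995]
tool_rot: [2.853, 1.563, -0.329]
contact_force: [0.2, 0.1, -0.5]
opening: 0.0759
```

```bash
python3 -c "
from h import *
to(.5645,-.0725,.085)"
```

```text
t 4.2 pos [ 0.5624 -0.0829  0.1995] toolshift(mm) [114.5 -10.7  -0.8] jaw dir deg -92.3 tilt 0.47 F [ 0.2  0.1 -0.5] open 0.0759
```

>>> play_rows:
  moves:
    - [[0,-0.005,0,0,0.65],[0,-0.005,-0.001,0,0.65],[0.02,0,0,0,0.65],[0.025,0,0,0,0.65],[0.025,0,0,0,0.65],[0.02,0,0,0,0.65],[0.015,0,0,0,0.65],[0.005,0,0,0,0.65],[0,0,0,0,0.65],[0,0,0,0,0.65]]

```text
time: 5.2
tool_pos: [0.5719, -0.0696, 0.0955]
tool_rot: [2.938, 1.544, -0.24]
contact_force: [-0.2, -0.0, -0.0]
opening: 0.0754
```

```bash
python3 -c "
from h import *
to(.5645,-.0725,.085)"
```

```text
t 5.2 pos [ 0.5719 -0.0696  0.0955] toolshift(mm) [10.3  3.2  7.6] jaw dir deg -92.1 tilt 1.54 F [-0.2 -0.  -0. ] open 0.0754
```

>>> play_rows:
  moves:
    - [[0.003,0.001,0.003,0,0.65],[0.003,0.001,0.003,0,0.65],[0.003,0.001,0.002,0,0.65],[0.001,0,0,0,0.65],[0,0,0,0,0.2],[0,0,0,0,-0.5],[0,0,0,0,-1],[0,0,0,0,-1],[0,0,0,0,-1],[0,0,0,0,-1]]
  grip_force: 25

```text
time: 6.2
tool_pos: [0.5649, -0.0731, 0.0875]
tool_rot: [2.93, 1.539, -0.249]
contact_force: [-0.3, -0.5, -0.2]
opening: 0.0561
```

```bash
python3 -c "
from h import *
to(.52,-.36,.16)
o,R=state();print(R.round(4))"
```

```text
t 6.2 pos [ 0.5649 -0.0731  0.0875] toolshift(mm) [-71.6 288.8  32. ] jaw dir deg -92.1 tilt 1.84 F [-0.3 -0.5 -0.2] open 0.0561
[[ 0.0311 -0.0372 -0.9988]
 [-0.0079 -0.9993  0.037 ]
 [-0.9995  0.0067 -0.0313]]
```

>>> play_rows:
  moves:
    - [[-0.01,0,0,0,-1],[-0.02,0,0,0,-1],[-0.02,0,0,0,-1],[-0.02,0.005,0,0,-1],[0,0.02,-0.005,0,-1],[0,0.03,-0.005,0,-1],[0,0.03,-0.005,0,-1],[0,0.03,-0.005,0,-1],[0,0.03,-0.005,0,-1],[0,0.03,-0.005,0,-1]]

```text
time: 7.2
tool_pos: [0.5849, -0.2484, 0.1648]
tool_rot: [3.009, 1.545, -0.162]
contact_force: [0.6, 0.0, -2.5]
opening: 0.0561
```

```bash
python3 -c "
from h import *
to(.615,-.37,.13)
o,R=state();print(R[:,0].round(4))"
```

```text
t 7.2 pos [ 0.5849 -0.2484  0.1648] toolshift(mm) [ 36.  120.6 -32.8] jaw dir deg -91.7 tilt 1.47 F [ 0.6  0.  -2.5] open 0.0561
[ 0.0253 -0.0041 -0.9997]
```

>>> play_rows:
  moves:
    - [[0,0.03,-0.01,0,-1],[0,0.03,-0.01,0,-1],[0,0.02,-0.006,0,-1],[0.005,0.012,-0.003,0,-1],[0.015,0.005,-0.001,0,-1],[0.015,0,0,0,-1],[0.015,0,0,0,-1],[0.01,0,0,0,-1],[0.003,0,0,0,-1],[0,0,0,0,-1]]

```text
time: 8.2
tool_pos: [0.6107, -0.3492, 0.0954]
tool_rot: [-2.981, 1.554, 0.13]
contact_force: [-0.3, -0.3, -3.0]
opening: 0.0559
```

```bash
python3 -c "
from h import *
to(.615,-.37,.0775)
o,R=state();print(R[:,0].round(4))"
```

```text
t 8.2 pos [ 0.6107 -0.3492  0.0954] toolshift(mm) [17.9 20.7 -4.6] jaw dir deg -91.8 tilt 0.99 F [-0.3 -0.3 -3. ] open 0.0559
[ 0.0171  0.0022 -0.9999]
```

>>> play_rows:
  moves:
    - [[0.005,0.003,0,0,-1],[0.005,0.003,0,0,-1],[0.005,0,0,0,-1],[0.001,0,0,0,-1],[0.001,0,0,0,-1],[0,0,0,0,-1],[0,0,0,0,0.2],[0,0,0,0,0.65],[0,0,0,0,0.65],[0,0,0,0,0.65]]

```text
time: 9.2
tool_pos: [0.613, -0.3566, 0.0815]
tool_rot: [3.071, 1.547, -0.101]
contact_force: [0.0, -0.2, -0.1]
opening: 0.0734
```

```bash
python3 -c "
from h import *
to(.57,.03,.2)
o,R=state();print(R[:,0].round(4))"
```

```text
t 9.2 pos [ 0.613  -0.3566  0.0815] toolshift(mm) [-120.4 -384.9   51.9] jaw dir deg -91.8 tilt 1.36 F [ 0.  -0.2 -0.1] open 0.0734
[ 0.0236 -0.0024 -0.9997]
```

>>> play_rows:
  moves:
    - [[-0.01,0,0,0,0.65],[-0.025,0,0,0,0.65],[-0.03,0,0,0,0.65],[-0.03,0,0,0,0.65],[-0.015,-0.02,0.005,0,0.65],[0,-0.04,0.005,0,0.65],[0,-0.045,0.005,0,0.65],[0,-0.045,0.005,0,0.65],[0,-0.045,0.005,0,0.65],[0,-0.045,0.005,0,0.65]]

```text
time: 10.2
tool_pos: [0.5887, -0.1158, 0.204]
tool_rot: [2.899, 1.532, -0.283]
contact_force: [1.5, -0.2, -0.3]
opening: 0.0761
```

```bash
python3 -c "
from h import *
snap('scene','s2.png')
to(.57,.03,.2)
o,R=state();print(R[:,0].round(4))"
```

```text
t 10.25 pos [ 0.5881 -0.1085  0.2043] toolshift(mm) [   2.8 -137.8   23.2] jaw dir deg -92.1 tilt 2.11 F [-1.1  4.7  0.4] open 0.0759
[ 0.0362 -0.0064 -0.9993]
```

View pics/s2.png

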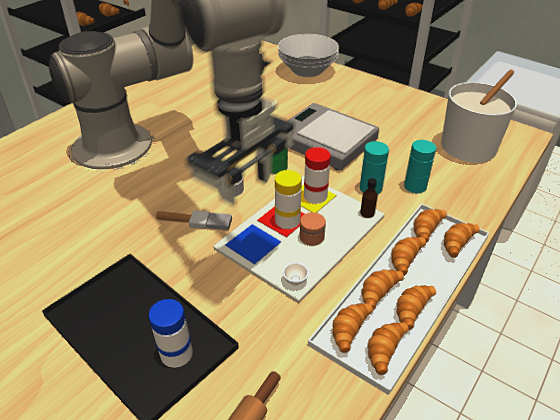

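The blue jar stands on the tray at scene (170,335). Next is yellow.

>>> play_rows:
  moves:
    - [[0,-0.03,0.005,0,0.65],[0,-0.03,0.005,0,0.65],[0,-0.03,0.004,0,0.65],[0,-0.02,0.003,0,0.65],[0,-0.012,0.002,0,0.65],[0,-0.006,0.002,0,0.65],[0,0,0.002,0,0.65],[0,0,0,0,0.65],[0,0,0,0,0.65],[0,0,0,0,0.65]]

```text
time: 11.25
tool_pos: [0.5705, 0.0246, 0.2105]
tool_rot: [2.985, 1.522, -0.19]
contact_force: [-0.4, 1.1, 0.6]
opening: 0.0756
```

```bash
python3 -c "
from h import *
to(.57,.03,.085)
o,R=state();print(R[:,0].round(4))"
```

```text
t 11.25 pos [0.5705 0.0246 0.2105] toolshift(mm) [125.2  -6.4   6.7] jaw dir deg -91.9 tilt 2.77 F [-0.4  1.1  0.6] open 0.0756
[ 0.0475 -0.0092 -0.9988]
```

>>> play_rows:
  moves:
    - [[0.01,-0.002,0.002,0,0.65],[0.02,-0.002,0.002,0,0.65],[0.02,-0.002,0.002,0,0.65],[0.02,0,0.001,0,0.65],[0.02,0,0.001,0,0.65],[0.015,0,0,0,0.65],[0.006,0,0,0,0.65],[0.002,0,0,0,0.65],[0,0,0,0,0.65],[0,0,0,0,0.65]]

```text
time: 12.25
tool_pos: [0.5668, 0.0274, 0.0888]
tool_rot: [2.974, 1.525, -0.206]
contact_force: [0.8, -0.1, 0.4]
opening: 0.0761
```

```bash
python3 -c "
from h import *
to(.57,.03,.085)
o,R=state();print(R[:,0].round(4))"
```

```text
t 12.25 pos [0.5668 0.0274 0.0888] toolshift(mm) [ 3.9 -2.8 -2.9] jaw dir deg -92.2 tilt 2.64 F [ 0.8 -0.1  0.4] open 0.0761
[ 0.045  -0.0094 -0.9989]
```

Slower moves track better. I'll correct the position and grip.

>>> play_rows:
  moves:
    - [[0.002,-0.001,-0.002,0,0.65],[0.001,-0.001,-0.001,0,0.65],[0,0,0,0,0.2],[0,0,0,0,-1],[0,0,0,0,-1],[0,0,0,0,-1],[0,0,0,0,-1],[-0.01,0,0,0,-1],[-0.02,0,0,0,-1],[-0.02,0,0,0,-1]]

```text
time: 13.25
tool_pos: [0.566, 0.0301, 0.1361]
tool_rot: [2.955, 1.53, -0.225]
contact_force: [0.8, 0.2, -3.8]
opening: 0.0556
```

```bash
python3 -c "
from h import *
to(.52,-.352,.155)
o,R=state();print(R[:,0].round(4))"
```

```text
t 13.25 pos [0.566  0.0301 0.1361] toolshift(mm) [-17.3 383.7  30.6] jaw dir deg -92.2 tilt 2.31 F [ 0.8  0.2 -3.8] open 0.0556
[ 0.0393 -0.009  -0.9992]
```

>>> play_rows:
  moves:
    - [[-0.01,0.01,0.002,0,-1],[-0.01,0.025,0.003,0,-1],[0,0.035,0.003,0,-1],[0,0.035,0.003,0,-1],[0,0.035,0.003,0,-1],[0,0.035,0.003,0,-1],[0,0.035,0.003,0,-1],[0,0.035,0.003,0,-1],[0,0.035,0.003,0,-1],[0,0.025,0.003,0,-1]]

```text
time: 14.25
tool_pos: [0.5195, -0.2862, 0.1613]
tool_rot: [2.946, 1.531, -0.228]
contact_force: [-0.1, -0.3, -3.1]
opening: 0.0557
```

```bash
python3 -c "
from h import *
to(.52,-.352,.155)
o,R=state();print(R[:,0].round(4))"
```

```text
t 14.25 pos [ 0.5195 -0.2862  0.1613] toolshift(mm) [ 7.  65.7 -2.4] jaw dir deg -91.9 tilt 2.31 F [-0.1 -0.3 -3.1] open 0.0557
[ 0.0392 -0.0091 -0.9992]
```

>>> play_rows:
  moves:
    - [[0,0.02,-0.001,0,-1],[0,0.015,-0.001,0,-1],[0,0.01,0,0,-1],[0.01,0.006,0,0,-1],[0.018,0.003,0,0,-1],[0.018,0,0,0,-1],[0.018,0,0,0,-1],[0.01,0,0,0,-1],[0.004,0,0,0,-1],[0,0,0,0,-1]]

```text
time: 15.25
tool_pos: [0.5189, -0.3451, 0.0774]
tool_rot: [3.0, 1.536, -0.175]
contact_force: [0.1, -0.4, -3.3]
opening: 0.0554
```

```bash
python3 -c "
from h import *
to(.52,-.352,.0755)
o,R=state();print(R[:,0].round(4))"
```

```text
t 15.25 pos [ 0.5189 -0.3451  0.0774] toolshift(mm) [ 2.   6.9 -1.3] jaw dir deg -91.9 tilt 2.02 F [ 0.1 -0.4 -3.3] open 0.0554
[ 0.0346 -0.0061 -0.9994]
```

>>> play_rows:
  moves:
    - [[0.002,0.001,0,0,-1],[0.001,0,0,0,-1],[0,0,0,0,-1],[0,0,0,0,0.2],[0,0,0,0,0.65],[0,0,0,0,0.65],[-0.01,0,0,0,0.65],[-0.025,0,0,0,0.65],[-0.03,0,0,0,0.65],[-0.03,0,0,0,0.65]]

```text
time: 16.25
tool_pos: [0.5158, -0.3446, 0.1758]
tool_rot: [3.022, 1.535, -0.152]
contact_force: [0.1, 0.0, 0.3]
opening: 0.0761
```

```bash
python3 -c "
from h import *
to(.571,.1365,.2)
o,R=state();print(R[:,0].round(4))"
```

```text
t 16.25 pos [ 0.5158 -0.3446  0.1758] toolshift(mm) [ -24.8 -482.5  -40.2] jaw dir deg -91.9 tilt 2.05 F [0.1 0.  0.3] open 0.0761
[ 0.0354 -0.0054 -0.9994]
```

>>> play_rows:
  moves:
    - [[-0.02,-0.02,-0.002,0,0.65],[-0.01,-0.035,-0.003,0,0.65],[0,-0.04,-0.003,0,0.65],[0,-0.04,-0.003,0,0.65],[0,-0.04,-0.003,0,0.65],[0,-0.04,-0.003,0,0.65],[0,-0.04,-0.003,0,0.65],[0,-0.04,-0.003,0,0.65],[0,-0.04,-0.003,0,0.65],[0,-0.04,-0.003,0,0.65]]

```text
time: 17.25
tool_pos: [0.5621, 0.0341, 0.2216]
tool_rot: [2.862, 1.506, -0.323]
contact_force: [-0.3, -0.1, 0.1]
opening: 0.0758
```

```bash
python3 -c "
from h import *
to(.571,.1365,.2)
o,R=state();print(R[:,0].round(4))"
```

```text
t 17.25 pos [0.5621 0.0341 0.2216] toolshift(mm) [  20.  -103.    -3.2] jaw dir deg -92.5 tilt 3.73 F [-0.3 -0.1  0.1] open 0.0758
[ 0.0618 -0.0207 -0.9979]
```

>>> play_rows:
  moves:
    - [[0,-0.025,-0.001,0,0.65],[0,-0.02,0,0,0.65],[0,-0.018,0,0,0.65],[0,-0.012,0,0,0.65],[0.005,-0.008,0,0,0.65],[0.01,-0.004,0,0,0.65],[0.01,0,0,0,0.65],[0.005,0,0,0,0.65],[0,0,0,0,0.65],[0,0,0,0,0.65]]

```text
time: 18.25
tool_pos: [0.5695, 0.1273, 0.1925]
tool_rot: [2.893, 1.5, -0.288]
contact_force: [0.1, -0.0, 0.5]
opening: 0.0756
```

```bash
python3 -c "
from h import *
to(.571,.1365,.086)
o,R=state();print(R[:,0].round(4))"
```

```text
t 18.25 pos [0.5695 0.1273 0.1925] toolshift(mm) [106.2 -11.1   6.1] jaw dir deg -92.3 tilt 4.07 F [ 0.1 -0.   0.5] open 0.0756
[ 0.068  -0.0201 -0.9975]
```

>>> play_rows:
  moves:
    - [[0.01,-0.004,0.001,0,0.65],[0.015,-0.003,0.001,0,0.65],[0.018,-0.002,0.001,0,0.65],[0.018,0,0.001,0,0.65],[0.016,0,0.001,0,0.65],[0.012,0,0,0,0.65],[0.006,0,0,0,0.65],[0.002,0,0,0,0.65],[0,0,0,0,0.65],[0,0,0,0,0.65]]

```text
time: 19.25
tool_pos: [0.5732, 0.1345, 0.0909]
tool_rot: [2.92, 1.496, -0.263]
contact_force: [-0.4, 0.7, 0.4]
opening: 0.076
```

```bash
python3 -c "
from h import *
to(.571,.1365,.086)
o,R=state();print(R[:,0].round(4),o['qpos'].round(3))"
```

```text
t 19.25 pos [0.5732 0.1345 0.0909] toolshift(mm) [ 4.7 -1.9  2.6] jaw dir deg -92.5 tilt 4.3 F [-0.4  0.7  0.4] open 0.076
[ 0.0724 -0.0195 -0.9972] [ 0.116  0.559  1.582 -0.035  0.931  1.748]
```

>>> play_rows:
  moves:
    - [[0.003,-0.001,0.002,0,0.65],[0.001,0,0.001,0,0.65],[0,0,0,0,0.2],[0,0,0,0,-1],[0,0,0,0,-1],[0,0,0,0,-1],[0,0,0,0,-1],[-0.01,0,0,0,-1],[-0.02,0,0,0,-1],[-0.02,0,0,0,-1]]

```text
time: 20.25
tool_pos: [0.5643, 0.1364, 0.1361]
tool_rot: [2.884, 1.502, -0.3]
contact_force: [1.4, -0.6, -2.6]
opening: 0.0561
```

```bash
python3 -c "
from h import *
to(.42,-.342,.155)
o,R=state();print(R[:,0].round(4))"
```

```text
t 20.25 pos [0.5643 0.1364 0.1361] toolshift(mm) [-18.6 484.4 122.6] jaw dir deg -92.5 tilt 3.93 F [ 1.4 -0.6 -2.6] open 0.0561
[ 0.0655 -0.0202 -0.9976]
```

>>> play_rows:
  moves:
    - [[-0.01,0.015,0.005,0,-1],[-0.008,0.03,0.009,0,-1],[0,0.04,0.01,0,-1],[0,0.04,0.01,0,-1],[0,0.04,0.01,0,-1],[0,0.04,0.01,0,-1],[0,0.04,0.01,0,-1],[0,0.04,0.01,0,-1],[0,0.04,0.01,0,-1],[0,0.03,0.008,0,-1]]

```text
time: 21.25
tool_pos: [0.4473, -0.227, 0.1586]
tool_rot: [2.88, 1.501, -0.296]
contact_force: [0.4, 0.2, -3.6]
opening: 0.0558
```

```bash
python3 -c "
from h import *
to(.42,-.342,.155)
o,R=state();print(R[:,0].round(4))"
```

```text
t 21.25 pos [ 0.4473 -0.227   0.1586] toolshift(mm) [  4.1 115.8  23.6] jaw dir deg -92.0 tilt 4.02 F [ 0.4  0.2 -3.6] open 0.0558
[ 0.0671 -0.0205 -0.9975]
```

>>> play_rows:
  moves:
    - [[0,0.025,0.005,0,-1],[0,0.025,0.005,0,-1],[0,0.02,0.004,0,-1],[0,0.014,0.003,0,-1],[0,0.008,0.002,0,-1],[0.01,0.003,0,0,-1],[0.018,0,0,0,-1],[0.018,0,0,0,-1],[0.012,0,0,0,-1],[0.005,0,0,0,-1]]

```text
time: 22.25
tool_pos: [0.4205, -0.3285, 0.0924]
tool_rot: [2.891, 1.505, -0.291]
contact_force: [-0.2, 0.2, -3.4]
opening: 0.056
```

```bash
python3 -c "
from h import *
to(.42,-.342,.0755)
o,R=state();print(R[:,0].round(4))"
```

```text
t 22.25 pos [ 0.4205 -0.3285  0.0924] toolshift(mm) [17.1 13.3  1. ] jaw dir deg -92.4 tilt 3.76 F [-0.2  0.2 -3.4] open 0.056
[ 0.0628 -0.0188 -0.9979]
```

>>> play_rows:
  moves:
    - [[0.006,0.003,0,0,-1],[0.006,0.003,0,0,-1],[0.003,0.001,0,0,-1],[0.001,0,0,0,-1],[0,0,0,0,-1],[0,0,0,0,0.2],[0,0,0,0,0.65],[0,0,0,0,0.65],[-0.01,0,0,0,0.65],[-0.025,0,0,0,0.65]]

```text
time: 23.25
tool_pos: [0.4195, -0.3341, 0.113]
tool_rot: [2.918, 1.506, -0.262]
contact_force: [0.5, -0.3, 0.6]
opening: 0.0754
```

```bash
python3 -c "
from h import *
to(.641,.0205,.16)
snap('scene','s3.png');snap('side','sd3.png')
o,R=state();print(R[:,0].round(4))"
```

```text
t 23.25 pos [ 0.4195 -0.3341  0.113 ] toolshift(mm) [ -39.  -362.3 -210.4] jaw dir deg -92.2 tilt 3.71 F [ 0.5 -0.3  0.6] open 0.0754
[ 0.069  -0.0239 -0.9973]
```

View pics/s3.png

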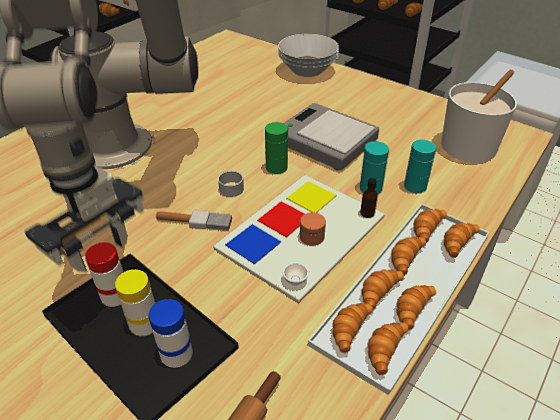

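All three jars stand on the tray: red (103,270), yellow (134,300), blue (170,335). The mats are now fully visible, so I'll measure them again along with the tin.

```bash
cat >> fit.py <<'E'
def fitmats(views,guess,occ=None):
    out={}
    for col,g in guess.items():
        Ms=[]
        for cal,im in views:
            H=hsv(im);h=H[...,0].astype(int)
            hm={'red':(h<8)|(h>172),'yellow':(abs(h-29)<5),'blue':abs(h-117)<12}[col]&(H[...,1]>100)&(H[...,2]>90)
            u,v=proj(cal,[*g,.015]).round().astype(int)
            P=np.array([proj(cal,[g[0]+a,g[1]+b,.015]) for a,b in((-.052,-.05),(.052,-.05),(.052,.05),(-.052,.05))])
            Ms.append(((hm&(fillpoly(P)>.5)).astype(np.uint8)))
        def cost(p,idx):
            ca,sa=np.cos(p[2]),np.sin(p[2]); t=0
            for i in idx:
                P=np.array([proj(views[i][0],[p[0]+ca*a-sa*b,p[1]+sa*a+ca*b,.015]) for a,b in((-.042,-.042),(.042,-.042),(.042,.042),(-.042,.042))])
                t+=np.abs(fillpoly(P)-Ms[i]).sum()/Ms[i].sum()
            return t
        for idx in ([range(len(views))]+[[i] for i in range(len(views))]):
            j0=np.array([*g,-.05])
            b=minimize(cost,j0,args=(idx,),method='Nelder-Mead',options=dict(initial_simplex=j0+np.array([[0,0,0],[.01,0,0],[0,.01,0],[0,0,.05]]),xatol=1e-4,fatol=1e-4))
            print('mat',col,list(idx),b.x.round(4),round(b.fun,3))
            if len(idx)==len(views): out[col]=b.x
    return out
E
python3 - <<'E'
from fit import *
cal={c:robot.get_calibration(c) for c in('scene','side')}
ims={'scene':cv2.imread('pics/s3.png')[:,:,::-1].copy(),'side':cv2.imread('pics/sd3.png')[:,:,::-1].copy()}
fitmats([(cal[c],ims[c]) for c in cal],dict(blue=(.555,-.071),red=(.56,.03),yellow=(.5655,.13)))
for n,P,z,r in(('tin',(.641,.0205),.062,.027),('red',(.4205,-.334),.124,.028),('yellow',(.519,-.345),.124,.028),('blue',(.613,-.356),.124,.028)):
    for c in cal:
        s=proj(cal[c],[*P,z]).round().astype(int); m=topmask(ims[c],s); x,f=fitdisc([(cal[c],m)],z,r); print(n,c,s,int(m.sum()),x.round(4),round(f,3))
E
```

```text
mat blue [0, 1] [ 0.5539 -0.07   -0.0617] 0.199
mat blue [0] [ 0.5541 -0.0697 -0.083 ] 0.059
mat blue [1] [ 0.5523 -0.0673 -0.0535] 0.135
mat red [0, 1] [ 0.5591  0.0316 -0.0459] 0.203
mat red [0] [ 0.5589  0.0317 -0.0426] 0.111
mat red [1] [ 0.5578  0.0331 -0.0214] 0.09
mat yellow [0, 1] [ 0.5658  0.1308 -0.0744] 0.163
mat yellow [0] [ 0.566   0.1307 -0.0754] 0.069
mat yellow [1] [ 0.5652  0.1313 -0.0599] 0.076
tin scene [312 220] 322 [0.6426 0.0206] 0.231
tin side [260 215] 284 [0.6403 0.0221] 0.199
red scene [ 99 251] 656 [ 0.4269 -0.3373] 0.285
red side [365 114] 820 [ 0.413  -0.3354] 0.771
yellow scene [131 281] 601 [ 0.5202 -0.3459] 0.185
yellow side [330 108] 1175 [ 0.5172 -0.3582] 0.812
blue scene [165 312] 734 [ 0.6131 -0.3549] 0.145
blue side [298 102] 166 [ 0.611  -0.3489] 0.279
```

View pics/sd3.png

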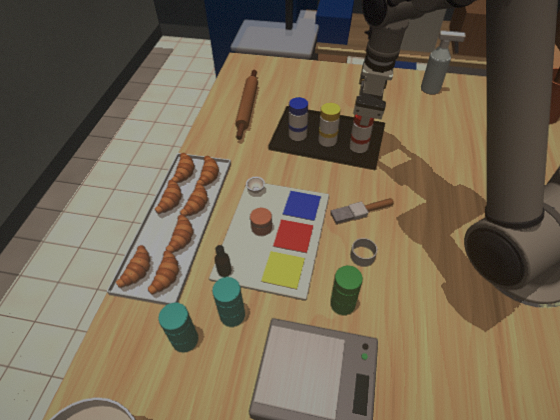

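>>> play_rows:
  moves:
    - [[-0.02,0,0,0,0.65],[-0.025,0,0,0,0.65],[-0.02,-0.015,-0.01,0,0.65],[0,-0.025,-0.015,0,0.65],[0,-0.025,-0.015,0,0.65],[0,-0.025,-0.015,0,0.65],[0,-0.025,-0.015,0,0.65],[0,-0.025,-0.015,0,0.65],[0,-0.025,-0.015,0,0.65],[0,-0.025,-0.015,0,0.65]]

```text
time: 24.35
tool_pos: [0.543, -0.1471, 0.1919]
tool_rot: [2.809, 1.49, -0.379]
contact_force: [-0.6, -0.3, -0.5]
opening: 0.0763
```

```bash
python3 -c "
from h import *
to(.6415,.0205,.1)
o,R=state();print(R[:,0].round(4))"
```

```text
t 24.35 pos [ 0.543  -0.1471  0.1919] toolshift(mm) [  94.  -174.5  -83.6] jaw dir deg -92.7 tilt 4.65 F [-0.6 -0.3 -0.5] open 0.0763
[ 0.0753 -0.03   -0.9967]
```

>>> play_rows:
  moves:
    - [[0.008,-0.025,-0.012,0,0.65],[0.008,-0.025,-0.012,0,0.65],[0.008,-0.025,-0.012,0,0.65],[0.008,-0.025,-0.012,0,0.65],[0.01,-0.022,-0.01,0,0.65],[0.01,-0.015,-0.008,0,0.65],[0.01,-0.008,-0.004,0,0.65],[0.01,-0.004,-0.002,0,0.65],[0.005,0,0,0,0.65],[0,0,0,0,0.65]]

```text
time: 25.35
tool_pos: [0.6325, 0.0041, 0.1135]
tool_rot: [2.804, 1.486, -0.38]
contact_force: [-0.3, -0.4, 0.1]
opening: 0.076
```

```bash
python3 -c "
from h import *
to(.6415,.0205,.03)
o,R=state();print(R[:,0].round(4))"
```

```text
t 25.35 pos [0.6325 0.0041 0.1135] toolshift(mm) [ 83.4 -19.1  -1.6] jaw dir deg -92.5 tilt 4.86 F [-0.3 -0.4  0.1] open 0.076
[ 0.0787 -0.0314 -0.9964]
```

>>> play_rows:
  moves:
    - [[0,-0.008,0,0,0.65],[0.008,-0.006,0,0,0.65],[0.014,-0.003,0,0,0.65],[0.016,-0.002,0,0,0.65],[0.016,0,0,0,0.65],[0.014,0,0,0,0.65],[0.008,0,0,0,0.65],[0.003,0,0,0,0.65],[0,0,0,0,0.65],[0,0,0,0,0.65]]

```text
time: 26.35
tool_pos: [0.64, 0.0203, 0.0291]
tool_rot: [2.808, 1.484, -0.379]
contact_force: [0.0, 0.0, -0.2]
opening: 0.0759
```

```bash
python3 -c "
from h import *
to(.6415,.0205,.03)
o,R=state();print(R[:,0].round(4))"
```

```text
t 26.35 pos [0.64   0.0203 0.0291] toolshift(mm) [-0.8 -0.3 -1.6] jaw dir deg -92.7 tilt 4.96 F [ 0.   0.  -0.2] open 0.0759
[ 0.0803 -0.032  -0.9963]
```

>>> play_rows:
  moves:
    - [[0,0,-0.002,0,0.65],[0,0,-0.001,0,0.65],[0,0,0,0,0.2],[0,0,0,0,-1],[0,0,0,0,-1],[0,0,0,0,-1],[0,0,0,0,-1],[0,0,0,0,-1],[-0.01,0,0,0,-1],[-0.02,0,0,0,-1]]

```text
time: 27.35
tool_pos: [0.6397, 0.0211, 0.0596]
tool_rot: [2.798, 1.487, -0.389]
contact_force: [0.1, 0.1, -1.2]
opening: 0.0537
```

```bash
python3 -c "
from h import *
to(.489,.359,.15)
snap('scene','s4.png')
o,R=state();print(R[:,0].round(4))"
```

```text
t 27.35 pos [0.6397 0.0211 0.0596] toolshift(mm) [-112.6 -327.8  157.9] jaw dir deg -92.7 tilt 4.81 F [ 0.1  0.1 -1.2] open 0.0537
[ 0.0838 -0.0322 -0.996 ]
```

View pics/s4.png

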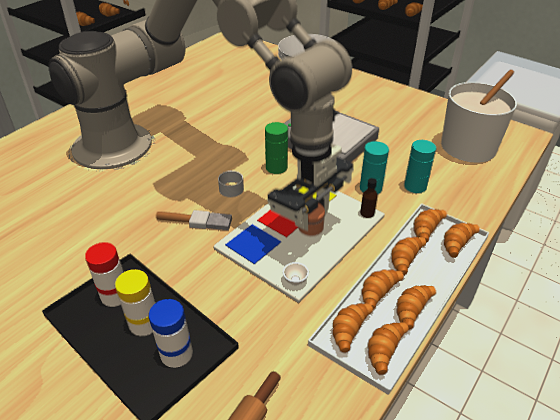

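>>> play_rows:
  moves:
    - [[-0.02,0,0.002,0,-1],[-0.025,0,0.005,0,-1],[-0.025,-0.015,0.01,0,-1],[-0.01,-0.025,0.012,0,-1],[0,-0.03,0.013,0,-1],[0,-0.03,0.013,0,-1],[0,-0.03,0.013,0,-1],[0,-0.03,0.013,0,-1],[0,-0.03,0.013,0,-1],[0,-0.03,0.013,0,-1]]

```text
time: 28.4
tool_pos: [0.5382, 0.2519, 0.1352]
tool_rot: [2.86, 1.473, -0.335]
contact_force: [0.9, -0.2, -2.6]
opening: 0.054
```

```bash
python3 -c "
from h import *
to(.489,.359,.13)
o,R=state();print(R[:,0].round(4))"
```

```text
t 28.4 pos [0.5382 0.2519 0.1352] toolshift(mm) [  -2.9 -104.3   55. ] jaw dir deg -93.1 tilt 5.63 F [ 0.9 -0.2 -2.6] open 0.054
[ 0.0926 -0.0323 -0.9952]
```

>>> play_rows:
  moves:
    - [[0,-0.022,0.012,0,-1],[0,-0.02,0.011,0,-1],[0,-0.016,0.009,0,-1],[0,-0.01,0.006,0,-1],[0,-0.006,0.004,0,-1],[0.005,-0.003,0.002,0,-1],[0.01,0,0,0,-1],[0.01,0,0,0,-1],[0.005,0,0,0,-1],[0,0,0,0,-1]]

```text
time: 29.4
tool_pos: [0.4982, 0.335, 0.0961]
tool_rot: [2.858, 1.473, -0.334]
contact_force: [0.0, 0.3, -1.4]
opening: 0.054
```

```bash
python3 -c "
from h import *
to(.489,.359,.072)
o,R=state();print(R[:,0].round(4))
snap('side','sd5.png');snap('scene','s5.png')"
```

```text
t 29.4 pos [0.4982 0.335  0.0961] toolshift(mm) [ 22.3 -24.2  12.6] jaw dir deg -93.0 tilt 5.62 F [ 0.   0.3 -1.4] open 0.054
[ 0.0925 -0.032  -0.9952]
```

View pics/sd5.png

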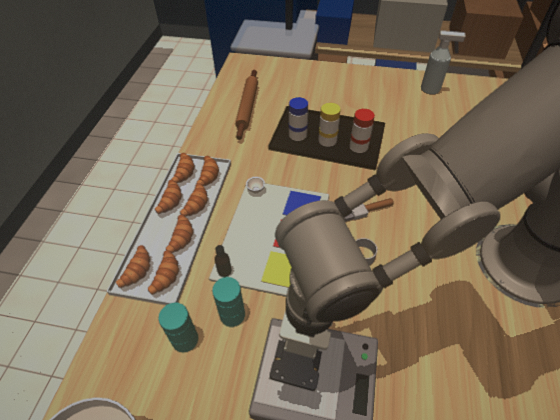

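>>> play_rows:
  moves:
    - [[0,-0.008,0.004,0,-1],[0,-0.008,0.004,0,-1],[0,-0.005,0.003,0,-1],[0.004,-0.003,0.001,0,-1],[0.006,0,0.001,0,-1],[0.006,0,0,0,-1],[0.004,0,0,0,-1],[0.001,0,0,0,-1],[0,0,0,0,-1],[0,0,0,0,-1]]

```text
time: 30.5
tool_pos: [0.4882, 0.3618, 0.0729]
tool_rot: [2.879, 1.471, -0.312]
contact_force: [0.0, 0.0, -1.2]
opening: 0.0539
```

```bash
python3 -c "
from h import *
to(.489,.359,.07)
o,R=state();print(R[:,0].round(4))"
```

```text
t 30.5 pos [0.4882 0.3618 0.0729] toolshift(mm) [ 3.   2.7 -0.6] jaw dir deg -92.9 tilt 5.72 F [ 0.   0.  -1.2] open 0.0539
[ 0.0948 -0.0306 -0.995 ]
```

>>> play_rows:
  moves:
    - [[0.001,0.001,0,0,-1],[0.001,0.001,0,0,-1],[0.001,0,0,0,-1],[0,0,0,0,-1],[0,0,0,0,-1],[0,0,0,0,0.2],[0,0,0,0,0.65],[0,0,0,0,0.65],[-0.01,0,0,0,0.65],[-0.02,0,0,0,0.65]]

```text
time: 31.5
tool_pos: [0.4853, 0.3599, 0.1008]
tool_rot: [2.87, 1.472, -0.322]
contact_force: [0.0, 0.1, -0.6]
opening: 0.0751
```

```bash
python3 -c "
from h import *
to(.425,-.337,.2)
o,R=state();print(R[:,0].round(4), o['qpos'].round(3))"
```

```text
t 31.5 pos [0.4853 0.3599 0.1008] toolshift(mm) [-82.5 701.5  16. ] jaw dir deg -93.0 tilt 5.67 F [ 0.   0.1 -0.6] open 0.0751
[ 0.0936 -0.0313 -0.9951] [ 0.551  0.577  1.517 -0.091  0.986  2.221]
```

>>> play_rows:
  moves:
    - [[-0.025,0,0,0,0.65],[-0.03,0,0,0,0.65],[-0.03,0,0,0,0.65],[-0.02,0.02,0,0,0.65],[0,0.035,-0.004,0,0.65],[0,0.045,-0.005,0,0.65],[0,0.045,-0.005,0,0.65],[0,0.045,-0.005,0,0.65],[0,0.045,-0.005,0,0.65],[0,0.045,-0.005,0,0.65]]

```text
time: 32.5
tool_pos: [0.4911, 0.08, 0.2309]
tool_rot: [2.975, 1.458, -0.206]
contact_force: [1.0, -0.3, 0.3]
opening: 0.076
```

```bash
python3 -c "
from fit import *
to(.519,-.3465,.2)
o,R=state();print(R[:,0].round(4))
snap('side','sd6.png');im=snap('scene','s6.png')
cal=robot.get_calibration('scene')
s=proj(cal,[.488,.36,.102]).round().astype(int);m=topmask(im,s);x,f=fitdisc([(cal,m)],.102,.027);print(s,m.sum(),x,f)
"
```

```text
t 32.5 pos [0.4911 0.08   0.2309] toolshift(mm) [ 43.6 424.3 -40.7] jaw dir deg -92.4 tilt 6.49 F [ 1.  -0.3  0.3] open 0.076
[ 0.1106 -0.0232 -0.9936]
[337 113] 168 [0.48649873 0.35847389] 0.2404761904761905
```

View pics/s6.png

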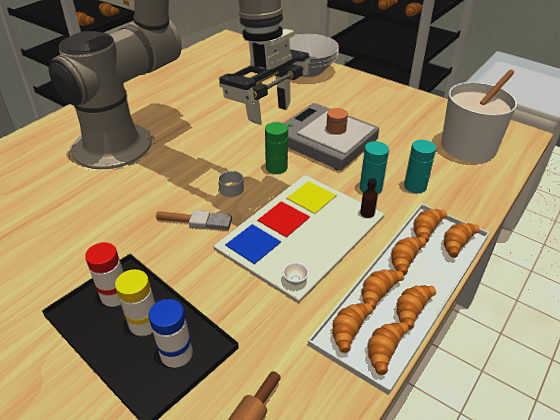

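View pics/sd6.png

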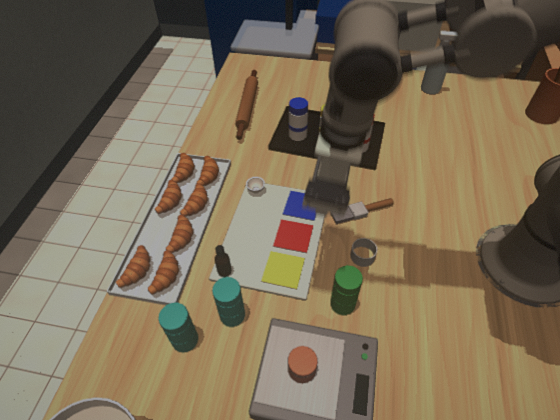

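The tin stands in the middle of the plate (scene 337,120; side 303,364), and the bottle is untouched. The tool tilt creeps during fast moves, so I'll go slower.

>>> play_rows:
  moves:
    - [[0.001,0.025,-0.002,0,0.65],[0.001,0.022,-0.002,0,0.65],[0.001,0.022,-0.002,0,0.65],[0.001,0.022,-0.002,0,0.65],[0.001,0.022,-0.002,0,0.65],[0.001,0.022,-0.002,0,0.65],[0.001,0.022,-0.002,0,0.65],[0.001,0.022,-0.002,0,0.65],[0.001,0.022,-0.002,0,0.65],[0.001,0.022,-0.002,0,0.65]]

```text
time: 33.6
tool_pos: [0.5041, -0.1481, 0.2352]
tool_rot: [2.992, 1.447, -0.191]
contact_force: [0.5, -0.3, -0.2]
opening: 0.076
```

```bash
python3 -c "
from fit import *
to(.521,-.3465,.17)
o,R=state();print(R[:,0].round(4))
"
```

```text
t 33.6 pos [ 0.5041 -0.1481  0.2352] toolshift(mm) [ 71.4 196.3 -16.8] jaw dir deg -92.4 tilt 7.07 F [ 0.5 -0.3 -0.2] open 0.076
[ 0.1208 -0.0234 -0.9924]
```

>>> play_rows:
  moves:
    - [[0,0.02,-0.002,0,0.65],[0,0.02,-0.002,0,0.65],[0,0.02,-0.002,0,0.65],[0,0.02,-0.002,0,0.65],[0,0.02,-0.002,0,0.65],[0,0.02,-0.002,0,0.65],[0,0.02,-0.002,0,0.65],[0,0.015,-0.001,0,0.65],[0,0.01,0,0,0.65],[0,0.005,0,0,0.65]]

```text
time: 34.6
tool_pos: [0.5161, -0.3202, 0.2461]
tool_rot: [2.992, 1.442, -0.186]
contact_force: [-0.4, -0.0, -1.6]
opening: 0.0761
```

```bash
python3 -c "
from fit import *
to(.521,-.3465,.076)
o,R=state();print(R[:,0].round(4),o['qpos'].round(3))
"
```

```text
t 34.6 pos [ 0.5161 -0.3202  0.2461] toolshift(mm) [170.   22.9  15.9] jaw dir deg -92.2 tilt 7.4 F [-0.4 -0.  -1.6] open 0.0761
[ 0.1265 -0.0238 -0.9917] [-0.716  0.412  1.37   0.069  1.249  0.874]
```

>>> play_rows:
  moves:
    - [[0.02,0.006,0.004,0,0.65],[0.03,0.006,0.004,0,0.65],[0.03,0.005,0.003,0,0.65],[0.03,0.004,0.002,0,0.65],[0.02,0.001,0.002,0,0.65],[0.015,0,0,0,0.65],[0.01,0,0,0,0.65],[0.005,0,0,0,0.65],[0,0,0,0,0.65],[0,0,0,0,0.65]]

```text
time: 35.6
tool_pos: [0.5239, -0.3433, 0.084]
tool_rot: [2.987, 1.437, -0.188]
contact_force: [0.0, 0.2, -0.7]
opening: 0.0755
```

```bash
python3 -c "
from fit import *
to(.521,-.3465,.076)
o,R=state();print(R[:,0].round(4))
"
```

```text
t 35.6 pos [ 0.5239 -0.3433  0.084 ] toolshift(mm) [7.6 3.1 3.8] jaw dir deg -92.0 tilt 7.67 F [ 0.   0.2 -0.7] open 0.0755
[ 0.1312 -0.0249 -0.991 ]
```

>>> play_rows:
  moves:
    - [[0.003,0.001,0.002,0,0.65],[0.002,0.001,0.002,0,0.65],[0.001,0,0,0,0.2],[0,0,0,0,-1],[0,0,0,0,-1],[0,0,0,0,-1],[0,0,0,0,-1],[0,0,0,0,-1],[0,0,0,0,-1],[0,0,0,0,-1]]

```text
time: 36.6
tool_pos: [0.5212, -0.3462, 0.0799]
tool_rot: [2.972, 1.433, -0.202]
contact_force: [0.1, -0.8, 0.5]
opening: 0.0559
```

```bash
python3 -c "
from fit import *
to(.5675,.1305,.16)
o,R=state();print(R[:,0].round(4))
cal=robot.get_calibration('scene')
im=snap('scene','s7.png')
for n,P in (('red',(.425,-.336)),('yellow',(.519,-.3465)),('blue',(.613,-.355))):
  s=proj(cal,[*P,.124]).round().astype(int);m=topmask(im,s);x,f=fitdisc([(cal,m)],.124,.028);print(n,m.sum(),x.round(4),round(f,3))
"
```

```text
t 36.6 pos [ 0.5212 -0.3462  0.0799] toolshift(mm) [ -86.3 -476.1  -41.8] jaw dir deg -92.0 tilt 7.89 F [ 0.1 -0.8  0.5] open 0.0559
[ 0.1345 -0.0276 -0.9905]
red 677 [ 0.4479 -0.3516] 0.35
yellow 331 [ 0.5204 -0.3439] 1.143
blue 732 [ 0.6132 -0.3549] 0.148
```

View pics/s7.png

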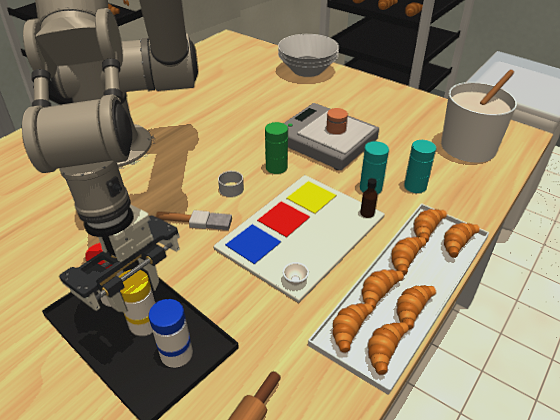

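>>> play_rows:
  moves:
    - [[-0.015,0,0,0,-1],[-0.025,0,0,0,-1],[-0.02,-0.015,0,0,-1],[0,-0.03,-0.003,0,-1],[0,-0.035,-0.004,0,-1],[0,-0.035,-0.004,0,-1],[0,-0.035,-0.004,0,-1],[0,-0.035,-0.004,0,-1],[0,-0.035,-0.004,0,-1],[0,-0.035,-0.004,0,-1]]

```text
time: 37.65
tool_pos: [0.5469, -0.0869, 0.1449]
tool_rot: [2.962, 1.433, -0.222]
contact_force: [0.0, -0.2, -2.7]
opening: 0.0558
```

```bash
python3 -c "
from fit import *
to(.5665,.1305,.15)
o,R=state();print(R[:,0].round(4))
"
```

```text
t 37.65 pos [ 0.5469 -0.0869  0.1449] toolshift(mm) [  -9.  -217.8  -11.5] jaw dir deg -92.5 tilt 7.89 F [ 0.  -0.2 -2.7] open 0.0558
[ 0.1338 -0.0302 -0.9905]
```

Loaded moves hold the tilt steady. I'll continue.

>>> play_rows:
  moves:
    - [[0,-0.035,-0.002,0,-1],[0,-0.035,-0.002,0,-1],[0,-0.035,-0.002,0,-1],[0,-0.03,-0.002,0,-1],[0,-0.025,-0.001,0,-1],[0,-0.018,0,0,-1],[0,-0.012,0,0,-1],[0,-0.006,0,0,-1],[0,0,0,0,-1],[0,0,0,0,-1]]

```text
time: 38.65
tool_pos: [0.5622, 0.12, 0.1471]
tool_rot: [2.958, 1.432, -0.221]
contact_force: [1.0, -0.2, -2.7]
opening: 0.0559
```

```bash
python3 -c "
from fit import *
to(.5665,.1305,.092)
o,R=state();print(R[:,0].round(4))
"
```

```text
t 38.65 pos [0.5622 0.12   0.1471] toolshift(mm) [ 54.9 -12.    3.7] jaw dir deg -92.2 tilt 7.96 F [ 1.  -0.2 -2.7] open 0.0559
[ 0.1352 -0.0304 -0.9904]
```

>>> play_rows:
  moves:
    - [[0.006,-0.004,0.001,0,-1],[0.012,-0.004,0.001,0,-1],[0.014,-0.003,0.001,0,-1],[0.012,-0.001,0.001,0,-1],[0.006,0,0,0,-1],[0.003,0,0,0,-1],[0,0,0,0,-1],[0,0,0,0,-1],[0,0,0,0,-1],[0,0,0,0,-1]]

```text
time: 39.65
tool_pos: [0.5679, 0.1281, 0.0909]
tool_rot: [2.963, 1.429, -0.221]
contact_force: [0.1, 0.0, -3.6]
opening: 0.0554
```

```bash
python3 -c "
from fit import *
to(.5665,.1305,.091)
o,R=state();print(R[:,0].round(4))
for c in('scene','side'):
  cal=robot.get_calibration(c);im=snap(c,c+'8.png')
"
```

```text
t 39.65 pos [0.5679 0.1281 0.0909] toolshift(mm) [-0.3 -2.3  1.5] jaw dir deg -92.5 tilt 8.14 F [ 0.1  0.  -3.6] open 0.0554
[ 0.1382 -0.031  -0.9899]
```

```bash
python3 -c "
import cv2,numpy as np
a=cv2.imread('pics/scene8.png')[130:290,220:400];b=cv2.imread('pics/side8.png')[150:310,200:380]
cv2.imwrite('pics/c8.png',np.hstack([cv2.resize(a,(400,356),interpolation=3),cv2.resize(b,(400,356),interpolation=3)]))"
```

```text
(no output)
```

View pics/c8.png

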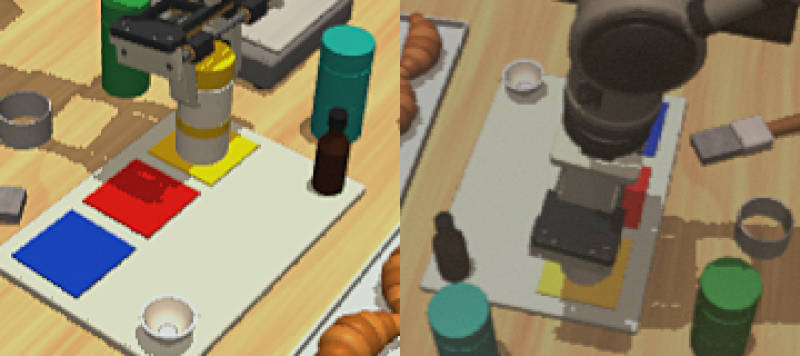

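>>> play_rows:
  moves:
    - [[0,-0.001,0.001,0,-1],[0.001,-0.001,0,0,-1],[0.001,0,0,0,-1],[0,0,0,0,-1],[0,0,0,0,0.2],[0,0,0,0,0.65],[0,0,0,0,0.65],[-0.015,0,0,0,0.65],[-0.03,0,0,0,0.65],[-0.04,0,0,0,0.65]]

```text
time: 40.75
tool_pos: [0.5542, 0.132, 0.1723]
tool_rot: [2.938, 1.433, -0.245]
contact_force: [0.4, 0.0, -0.3]
opening: 0.0758
```

```bash
python3 -c "
from fit import *
to(.424,-.3365,.17)
o,R=state();print(R[:,0].round(4))
"
```

```text
t 40.75 pos [0.5542 0.132  0.1723] toolshift(mm) [  0.6 473.5 110.7] jaw dir deg -92.5 tilt 7.87 F [ 0.4  0.  -0.3] open 0.0758
[ 0.1328 -0.0333 -0.9906]
```

>>> play_rows:
  moves:
    - [[0,0.02,0.005,0,0.65],[0,0.04,0.01,0,0.65],[0,0.045,0.011,0,0.65],[0,0.045,0.011,0,0.65],[0,0.045,0.011,0,0.65],[0,0.045,0.011,0,0.65],[0,0.045,0.011,0,0.65],[0,0.045,0.011,0,0.65],[0,0.04,0.01,0,0.65],[0,0.03,0.007,0,0.65]]

```text
time: 41.75
tool_pos: [0.4447, -0.2744, 0.1797]
tool_rot: [2.957, 1.405, -0.216]
contact_force: [1.0, 0.3, 0.2]
opening: 0.0759
```

```bash
python3 -c "
from fit import *
to(.424,-.336,.1)
o,R=state();print(R[:,0].round(4))
cal=robot.get_calibration('scene')
im=snap('scene','s9.png')
for n,P,z in (('red',(.425,-.336),.124),('yellow',(.5655,.1305),.135),('blue',(.613,-.355),.124)):
  s=proj(cal,[*P,z]).round().astype(int);m=topmask(im,s,17);x,f=fitdisc([(cal,m)],z,.028);print(n,m.sum(),x.round(4),round(f,3))
"
```

```text
t 41.75 pos [ 0.4447 -0.2744  0.1797] toolshift(mm) [77.4 59.8 31.6] jaw dir deg -92.0 tilt 9.49 F [1.  0.3 0.2] open 0.0759
[ 0.1611 -0.0354 -0.9863]
red 594 [ 0.4265 -0.3377] 0.204
yellow 270 [0.566  0.1282] 0.258
blue 732 [ 0.6129 -0.3551] 0.148
```

View pics/s9.png

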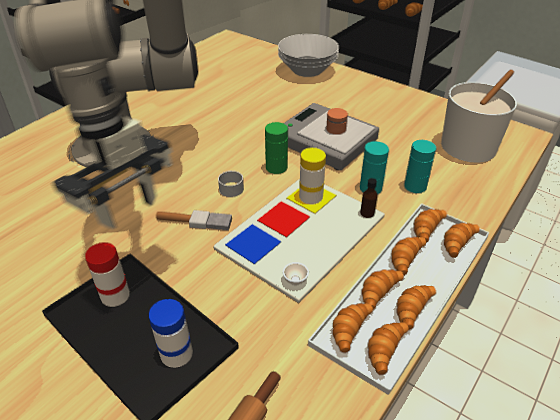

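Yellow stands on its mat at scene (313,180), fitted at (0.566, 0.128). Red is next.

>>> play_rows:
  moves:
    - [[0,0.02,0.008,0,0.65],[0.01,0.015,0.007,0,0.65],[0.02,0.01,0.005,0,0.65],[0.02,0.006,0.004,0,0.65],[0.018,0.003,0.002,0,0.65],[0.008,0.001,0.001,0,0.65],[0.003,0,0,0,0.65],[0,0,0,0,0.65],[0,0,0,0,0.65],[0,0,0,0,0.65]]

```text
time: 42.8
tool_pos: [0.4302, -0.3424, 0.1016]
tool_rot: [2.901, 1.394, -0.278]
contact_force: [0.8, -0.1, -0.4]
opening: 0.0755
```

```bash
python3 -c "
from fit import *
to(.428,-.337,.079)
o,R=state();print(R[:,0].round(4))
"
```

```text
t 42.8 pos [ 0.4302 -0.3424  0.1016] toolshift(mm) [21.6 -6.3  6.2] jaw dir deg -92.4 tilt 10.14 F [ 0.8 -0.1 -0.4] open 0.0755
[ 0.1693 -0.0483 -0.9844]
```

>>> play_rows:
  moves:
    - [[0,-0.003,0.002,0,0.65],[0.002,-0.003,0.002,0,0.65],[0.006,-0.001,0.002,0,0.65],[0.007,0,0.001,0,0.65],[0.004,0,0,0,0.65],[0.001,0,0,0,0.65],[0,0,0,0,0.65],[0,0,0,0,0.65],[0,0,0,0,0.65],[0,0,0,0,0.65]]

```text
time: 43.8
tool_pos: [0.4273, -0.3358, 0.0797]
tool_rot: [2.895, 1.392, -0.284]
contact_force: [0.4, -0.4, -0.5]
opening: 0.0758
```

```bash
python3 -c "
from fit import *
to(.428,-.337,.079)
o,R=state();print(R[:,0].round(4))
"
```

```text
t 43.8 pos [ 0.4273 -0.3358  0.0797] toolshift(mm) [ 0.9  1.2 -0.6] jaw dir deg -92.3 tilt 10.24 F [ 0.4 -0.4 -0.5] open 0.0758
[ 0.1707 -0.0498 -0.9841]
```

>>> play_rows:
  moves:
    - [[0,0.001,0,0,0.65],[0,0,0,0,0.3],[0,0,0,0,-1],[0,0,0,0,-1],[0,0,0,0,-1],[0,0,0,0,-1],[0,0,0,0,-1],[0,0,0,0,-1],[0,0,0,0,-1],[0,0,0,0,-1]]

```text
time: 44.8
tool_pos: [0.4274, -0.3366, 0.0803]
tool_rot: [2.897, 1.391, -0.282]
contact_force: [0.5, 0.5, 1.4]
opening: 0.0566
```

```bash
python3 -c "
from fit import *
to(.562,.030,.15)
o,R=state();print(R[:,0].round(4))
"
```

```text
t 44.8 pos [ 0.4274 -0.3366  0.0803] toolshift(mm) [ -63.7 -368.4 -132.4] jaw dir deg -92.4 tilt 10.28 F [0.5 0.5 1.4] open 0.0566
[ 0.1714 -0.0496 -0.984 ]
```

>>> play_rows:
  moves:
    - [[-0.015,0,0,0,-1],[-0.025,0,0,0,-1],[-0.02,-0.015,-0.006,0,-1],[0,-0.03,-0.012,0,-1],[0,-0.035,-0.013,0,-1],[0,-0.035,-0.013,0,-1],[0,-0.035,-0.013,0,-1],[0,-0.035,-0.013,0,-1],[0,-0.035,-0.013,0,-1],[0,-0.03,-0.011,0,-1]]

```text
time: 45.8
tool_pos: [0.5179, -0.0814, 0.1414]
tool_rot: [2.904, 1.404, -0.283]
contact_force: [1.5, -0.4, -3.2]
opening: 0.0557
```

```bash
python3 -c "
from fit import *
to(.561,.031,.15)
o,R=state();print(R[:,0].round(4))
"
```

```text
t 45.8 pos [ 0.5179 -0.0814  0.1414] toolshift(mm) [  -6.8 -113.9  -39.3] jaw dir deg -92.8 tilt 9.58 F [ 1.5 -0.4 -3.2] open 0.0557
[ 0.1598 -0.0464 -0.9861]
```

>>> play_rows:
  moves:
    - [[0,-0.025,-0.008,0,-1],[0,-0.022,-0.008,0,-1],[0,-0.018,-0.006,0,-1],[0,-0.014,-0.005,0,-1],[0,-0.01,-0.003,0,-1],[0,-0.006,-0.002,0,-1],[0.008,-0.003,0,0,-1],[0.012,0,0,0,-1],[0.006,0,0,0,-1],[0,0,0,0,-1]]

```text
time: 46.8
tool_pos: [0.5557, 0.0214, 0.109]
tool_rot: [2.885, 1.415, -0.296]
contact_force: [-0.0, 0.7, -4.3]
opening: 0.0562
```

```bash
python3 -c "
from fit import *
to(.561,.031,.092)
o,R=state();print(R[:,0].round(4))
"
```

```text
t 46.8 pos [0.5557 0.0214 0.109 ] toolshift(mm) [ 17.2 -10.5  -2.3] jaw dir deg -92.4 tilt 8.9 F [-0.   0.7 -4.3] open 0.0562
[ 0.148  -0.0451 -0.988 ]
```

>>> play_rows:
  moves:
    - [[0.001,-0.004,-0.001,0,-1],[0.003,-0.004,-0.001,0,-1],[0.005,-0.002,0,0,-1],[0.005,0,0,0,-1],[0.002,0,0,0,-1],[0,0,0,0,-1],[0,0,0,0,-1],[0,0,0,0,-1],[0,0,0,0,-1],[0,0,0,0,-1]]

```text
time: 47.8
tool_pos: [0.5613, 0.0303, 0.0924]
tool_rot: [2.887, 1.414, -0.296]
contact_force: [0.1, 1.0, -2.6]
opening: 0.0559
```

```bash
python3 -c "
from fit import *
to(.561,.031,.091)
o,R=state();print(R[:,0].round(4))
im=snap('scene','s10.png');cv2.imwrite('pics/c10.png',cv2.resize(im[120:300,200:400,::-1],None,fx=3,fy=3))
"
```

```text
t 47.8 pos [0.5613 0.0303 0.0924] toolshift(mm) [ 1.3 -0.7  0.6] jaw dir deg -92.5 tilt 8.97 F [ 0.1  1.  -2.6] open 0.0559
[ 0.1492 -0.0455 -0.9878]
```

View pics/c10.png

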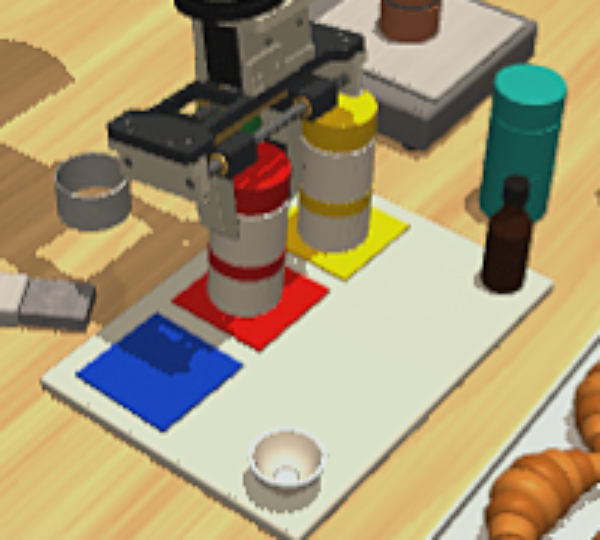

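>>> play_rows:
  moves:
    - [[0.001,0,0,0,-1],[0.001,0,0,0,-1],[0,0,0,0,-1],[0,0,0,0,0.2],[0,0,0,0,0.65],[0,0,0,0,0.65],[0,0,0,0,0.65],[-0.015,0,0,0,0.65],[-0.03,0,0,0,0.65],[-0.04,0,0,0,0.65]]

```text
time: 48.85
tool_pos: [0.548, 0.0339, 0.1742]
tool_rot: [2.879, 1.418, -0.304]
contact_force: [1.3, -0.3, -0.3]
opening: 0.0757
```

```bash
python3 -c "
from fit import *
to(.615,-.355,.17)
o,R=state();print(R[:,0].round(4))
"
```

```text
t 48.85 pos [0.548  0.0339 0.1742] toolshift(mm) [ 31.6 385.1 -80.4] jaw dir deg -92.5 tilt 8.73 F [ 1.3 -0.3 -0.3] open 0.0757
[ 0.1448 -0.0454 -0.9884]
```

>>> play_rows:
  moves:
    - [[0,0.02,-0.004,0,0.65],[0,0.04,-0.008,0,0.65],[0.002,0.045,-0.009,0,0.65],[0.002,0.045,-0.009,0,0.65],[0.002,0.045,-0.009,0,0.65],[0.002,0.045,-0.009,0,0.65],[0.002,0.04,-0.008,0,0.65],[0.002,0.03,-0.006,0,0.65],[0,0.02,-0.004,0,0.65],[0,0.01,-0.002,0,0.65]]

```text
time: 49.85
tool_pos: [0.6087, -0.3212, 0.1971]
tool_rot: [2.889, 1.398, -0.289]
contact_force: [-0.1, 0.8, -0.1]
opening: 0.0757
```

```bash
python3 -c "
from fit import *
to(.615,-.355,.079)
o,R=state();print(R[:,0].round(4))
cal=robot.get_calibration('scene');im=snap('scene','s11.png')
for n,P,z in (('red',(.559,.03),.135),('yellow',(.5655,.1305),.135),('blue',(.613,-.355),.124)):
  s=proj(cal,[*P,z]).round().astype(int);m=topmask(im,s,17);x,f=fitdisc([(cal,m)],z,.028);print(n,m.sum(),x.round(4),round(f,3))
"
```

```text
t 49.85 pos [ 0.6087 -0.3212  0.1971] toolshift(mm) [119.   28.4  12.4] jaw dir deg -92.3 tilt 9.89 F [-0.1  0.8 -0.1] open 0.0757
[ 0.1647 -0.0489 -0.9851]
red 326 [0.5576 0.0295] 0.205
yellow 274 [0.5678 0.1276] 0.23
blue 369 [ 0.6174 -0.3541] 1.28
```

View pics/s11.png

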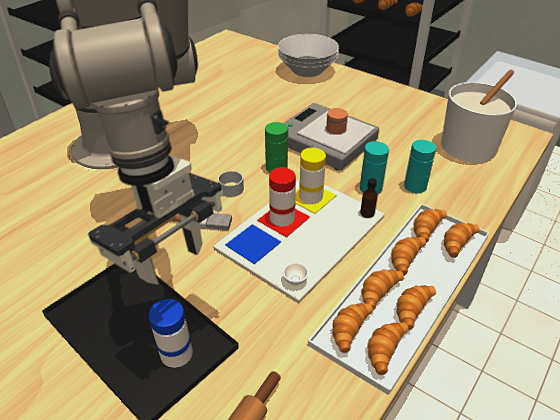

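>>> play_rows:
  moves:
    - [[0,0.01,0.002,0,0.65],[0.015,0.008,0.003,0,0.65],[0.025,0.005,0.003,0,0.65],[0.025,0.002,0.002,0,0.65],[0.02,0,0.001,0,0.65],[0.015,0,0,0,0.65],[0.006,0,0,0,0.65],[0.002,0,0,0,0.65],[0,0,0,0,0.65],[0,0,0,0,0.65]]

```text
time: 50.9
tool_pos: [0.6147, -0.3483, 0.0833]
tool_rot: [2.892, 1.399, -0.28]
contact_force: [0.2, 1.4, -0.1]
opening: 0.0759
```

```bash
python3 -c "
from fit import *
to(.6155,-.3545,.079)
o,R=state();print(R[:,0].round(4))
"
```

```text
t 50.9 pos [ 0.6147 -0.3483  0.0833] toolshift(mm) [ 4.6  6.  -0.2] jaw dir deg -91.9 tilt 9.85 F [ 0.2  1.4 -0.1] open 0.0759
[ 0.1644 -0.0473 -0.9853]
```

>>> play_rows:
  moves:
    - [[0,0.003,0,0,0.65],[0.002,0.002,0,0,0.65],[0.002,0.001,0,0,0.3],[0,0,0,0,-1],[0,0,0,0,-1],[0,0,0,0,-1],[0,0,0,0,-1],[0,0,0,0,-1],[0,0,0,0,-1],[0,0,0,0,-1]]

```text
time: 51.9
tool_pos: [0.6163, -0.3559, 0.0827]
tool_rot: [2.883, 1.394, -0.289]
contact_force: [-0.3, -0.0, 0.3]
opening: 0.0566
```

```bash
python3 -c "
from fit import *
to(.556,-.071,.15)
o,R=state();print(R[:,0].round(4))
"
```

```text
t 51.9 pos [ 0.6163 -0.3559  0.0827] toolshift(mm) [ -90.8 -279.3   55.5] jaw dir deg -92.0 tilt 10.13 F [-0.3 -0.   0.3] open 0.0566
[ 0.1686 -0.0502 -0.9844]
```

>>> play_rows:
  moves:
    - [[-0.015,0,0,0,-1],[-0.025,0,0,0,-1],[-0.02,-0.015,0.003,0,-1],[0,-0.025,0.005,0,-1],[0,-0.03,0.006,0,-1],[0,-0.03,0.006,0,-1],[0,-0.03,0.006,0,-1],[0,-0.03,0.006,0,-1],[0,-0.025,0.005,0,-1],[0,-0.02,0.004,0,-1]]

```text
time: 52.9
tool_pos: [0.5678, -0.1425, 0.132]
tool_rot: [2.877, 1.397, -0.299]
contact_force: [-0.3, -0.2, -2.9]
opening: 0.0565
```

```bash
python3 -c "
from fit import *
to(.557,-.0705,.14)
o,R=state();print(R[:,0].round(4))
"
```

```text
t 52.9 pos [ 0.5678 -0.1425  0.132 ] toolshift(mm) [-13.4 -71.1  11.5] jaw dir deg -92.2 tilt 9.99 F [-0.3 -0.2 -2.9] open 0.0565
[ 0.1657 -0.0511 -0.9849]
```

>>> play_rows:
  moves:
    - [[0,-0.016,0.002,0,-1],[0,-0.016,0.002,0,-1],[0,-0.014,0.002,0,-1],[0,-0.01,0.002,0,-1],[0,-0.006,0.001,0,-1],[0.005,-0.003,0.001,0,-1],[0.008,0,0,0,-1],[0.006,0,0,0,-1],[0.003,0,0,0,-1],[0,0,0,0,-1]]

```text
time: 53.9
tool_pos: [0.5619, -0.0743, 0.1065]
tool_rot: [2.873, 1.398, -0.301]
contact_force: [-0.3, 0.3, -3.6]
opening: 0.0565
```

```bash
python3 -c "
from fit import *
to(.557,-.0705,.094)
o,R=state();print(R[:,0].round(4))
"
```

```text
t 53.9 pos [ 0.5619 -0.0743  0.1065] toolshift(mm) [11.4 -4.1  7. ] jaw dir deg -92.1 tilt 9.92 F [-0.3  0.3 -3.6] open 0.0565
[ 0.1645 -0.0512 -0.9851]
```

>>> play_rows:
  moves:
    - [[0.002,-0.002,0.003,0,-1],[0.004,-0.002,0.003,0,-1],[0.004,0,0.001,0,-1],[0.001,0,0,0,-1],[0,0,0,0,-1],[0,0,0,0,-1],[0,0,0,0,-1],[0,0,0,0,-1],[0,0,0,0,-1],[0,0,0,0,-1]]

```text
time: 54.9
tool_pos: [0.557, -0.0711, 0.0939]
tool_rot: [2.873, 1.396, -0.303]
contact_force: [0.0, 0.1, -2.3]
opening: 0.0564
```

```bash
python3 -c "
from fit import *
to(.557,-.0705,.0935)
o,R=state();print(R[:,0].round(4))
im=snap('scene','s12.png');cv2.imwrite('pics/c12.png',cv2.resize(im[120:300,200:400,::-1],None,fx=3,fy=3))
"
```

```text
t 54.9 pos [ 0.557  -0.0711  0.0939] toolshift(mm) [ 0.3 -0.6  0.1] jaw dir deg -92.2 tilt 10.0 F [ 0.   0.1 -2.3] open 0.0564
[ 0.1657 -0.0518 -0.9848]
```

View pics/c12.png

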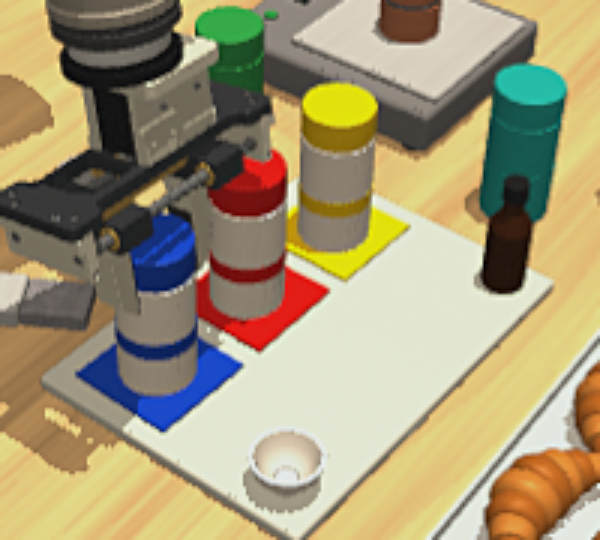

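>>> play_rows:
  moves:
    - [[0.001,0,0,0,-1],[0.001,0,0,0,-1],[0,0,0,0,-1],[0,0,0,0,0.2],[0,0,0,0,0.65],[0,0,0,0,0.65],[0,0,0,0,0.65],[-0.015,0,0,0,0.65],[-0.025,0,0,0,0.65],[-0.03,0,0,0,0.65]]

```text
time: 55.95
tool_pos: [0.5454, -0.0676, 0.1613]
tool_rot: [2.874, 1.398, -0.302]
contact_force: [0.9, -0.8, 0.3]
opening: 0.0757
```

>>> play_rows:
  moves:
    - [[-0.03,0,0,0,0.65],[-0.03,0,0,0,0.65],[-0.03,0.01,0.01,0,0.65],[-0.02,0.02,0.01,0,0.65],[0,0.03,0.02,0,0.65],[0,0.03,0.02,0,0.65],[0,0.03,0.015,0,0.65],[0,0.02,0.01,0,0.65],[0,0.01,0,0,0.65],[0,0,0,0,0.65]]

```text
time: 56.95
tool_pos: [0.4368, -0.2142, 0.2744]
tool_rot: [2.86, 1.381, -0.313]
contact_force: [-0.6, -0.8, 0.0]
opening: 0.0758
```

```bash
python3 - <<'E'
from fit import *
to(.5,-.2)
cal={c:robot.get_calibration(c) for c in('scene','side')}
ims={c:snap(c,c+'13.png') for c in cal}
for n,P,z,r in (('blue',(.554,-.071),.135,.028),('red',(.558,.03),.135,.028),('yellow',(.566,.129),.135,.028),('tin',(.4875,.3595),.102,.027)):
  for c in cal:
    s=proj(cal[c],[*P,z]).round().astype(int);m=topmask(ims[c],s,20);x,f=fitdisc([(cal[c],m)],z,r);print(n,c,m.sum(),x.round(4),round(f,3))
E
python3 -c "
import cv2,numpy as np
a=cv2.imread('pics/scene13.png')[100:300,200:400];b=cv2.imread('pics/side13.png')[160:410,190:390]
cv2.imwrite('pics/c13.png',np.hstack([cv2.resize(a,(400,400),interpolation=3),cv2.resize(b,(320,400),interpolation=3)]))"
```

```text
t 56.95 pos [ 0.4368 -0.2142  0.2744] toolshift(mm) [ 10.5 -16.5 -61.7] jaw dir deg -92.1 tilt 10.88 F [-0.6 -0.8  0. ] open 0.0758
blue scene 376 [ 0.5559 -0.0715] 0.238
blue side 285 [ 0.5535 -0.067 ] 0.214
red scene 325 [0.5563 0.0285] 0.206
red side 350 [0.5538 0.0319] 0.181
yellow scene 271 [0.5649 0.13  ] 0.252
yellow side 430 [0.5655 0.131 ] 0.177
tin scene 168 [0.4865 0.3585] 0.24
tin side 682 [0.4859 0.3609] 0.14
```

View pics/c13.png

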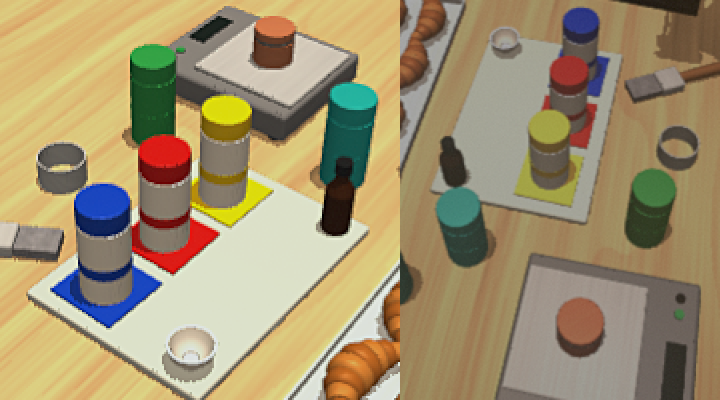

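All final fits lie within about 4 mm of their centres, and everything is upright and untouched by the gripper.

```bash
python3 -c "
from h import *
print(robot.observe()['qvel'].round(3)); print(robot.hand_in())"
```

```text
[ 0.019  0.001  0.004  0.     0.002 -0.   ]
the job is handed in; nothing more can be done
None
```

The job is done and handed in at about 57 s of the 144 s allowed. I moved the blue, yellow and red jars onto the tray, then set the copper tin on the scale. After that I put the jars back in the order yellow, red, blue, each on the mat of its own colour.

**Last checks (scene and side cameras):**

| Thing | Distance from centre | Target |
|---|---|---|
| Blue jar | about 1 mm | blue mat |
| Yellow jar | about 1 mm | yellow mat |
| Red jar | about 4 mm, towards the robot | red mat |
| Tin | about 3 mm | plate middle |

- **Margin:** each jar has about 14 mm of room to its mat's edge. All three jars and the tin stand upright, the bottle looks untouched, and the gripper is clear of everything.
- **Camera disagreement:** the two cameras differed by 2–5 mm on some positions, so these distances are only that certain.
- **Tool tilt:** the tool crept to about 11° from vertical over the run, mostly on moves with nothing in the gripper. The tilt barely changed while something was held, so the jars and the tin should have leaned only 1–2° at most; I did not measure that directly.
- **Small drop:** the blue jar may have dropped a few millimetres when I first set it on the tray; it stayed standing.

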